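# Set up a laser spatial filter and beam expander on an optical rail

### The job

Set up the beam expander on the optical rail: seat all four carriers fully down on the rail, square across the beam, in beam order small lens, pinhole plate, large lens and viewing screen. The small lens goes 50 mm from the laser nozzle, the pinhole 60 mm beyond the small lens, the large lens 80 mm beyond the pinhole and the screen 60 mm beyond the large lens (distances along the rail from carrier centre to carrier centre, each good to a centimetre). Never tip a carrier over, let go of everything, and leave the loupe, the steel parts dish and the screwdriver where they are.

Things in the scene. Friction and masses are not known exactly. Their poses are not given: they have to be found in the camera images.
- rail: Fixed aluminium rail, 400 mm long, grey laser head at its -x end up to x = -0.080, 106 mm high; free beyond. Origin: centre of the underside; x along the beam, away from the laser. Foot 70 wide, 10 high; head 36 wide (y), top 34 mm up, rounded. A carrier lowered from above, channel over the head (2 mm play a side), is seated with its origin 20 mm above the table at y = 0.
- laser_port (a point): Centre of the front face of the laser's nozzle (18 mm across), 78 mm above the table, at (-0.080, 0, 0.078) in the rail's frame; same axes as the rail. The carrier's x from here is its distance from the nozzle.
- small_lens: Small lens carrier: black tube, 34 mm diameter, 30 long (x), small lens inside, on a post. On a grey saddle 34 (x) x 60 x 24 mm whose channel underneath, along x, is 40 wide, 14 deep. Origin: centre of the underside (the feet), z up, x along the beam axis, y across; same front and back. 0.16 kg. Tube centre 58 mm, top 75 mm above the origin; grasp the tube across y.
- pinhole: Pinhole carrier: black square plate 10 (x) x 46 x 46 mm, brass disc with a tiny hole, on a post. On a grey saddle 34 (x) x 60 x 24 mm whose channel underneath, along x, is 40 wide, 14 deep. Origin: centre of the underside (the feet), z up, x along the beam axis, y across; same front and back. 0.16 kg. Plate centre 58 mm, top 81 mm above the origin; grasp it across y.
- large_lens: Large lens carrier: black ring, 62 mm diameter, 18 long (x), large clear lens. On a grey saddle 34 (x) x 60 x 24 mm whose channel underneath, along x, is 40 wide, 14 deep. Origin: centre of the underside (the feet), z up, x along the beam axis, y across; same front and back. 0.16 kg. Ring centre 58 mm, top 89 mm above the origin; grasp the ring across y.
- screen: Viewing screen carrier: upright plate 8 (x) x 64 x 60 mm, white faces in a black frame. On a grey saddle 34 (x) x 60 x 24 mm whose channel underneath, along x, is 40 wide, 14 deep. Origin: centre of the underside (the feet), z up, x along the beam axis, y across; same front and back. 0.16 kg. Plate centre 58 mm, top 88 mm above the origin; grasp it across y.
- loupe: Black eyepiece loupe, 36 mm in diameter, 36 high; origin at the centre of its underside. Leave it alone.
- parts_dish: Round steel dish with small screws, 75 mm in diameter, 20 high; origin at the centre of its underside. Leave it alone.
- driver_c: Small precision screwdriver with a blue handle lying on the table, 162 mm long, 13 thick; origin at its underside near mid-length. Leave it alone.
There are look-alikes about, which are no part of the job. Leave any orange or red look-alike of the small_lens alone.

How it is judged:
By the outcome, as a careful person would: the job done as asked, in the order asked, and still so for the second after the job is handed in, with the robot touching nothing.
It also fails if it takes over 106 s, if anything falls off the work surface, if the arm or the gripper's body presses on something with over 40 N, if the wrist force passes 120 N, or if a joint passes its speed limit or range.

### The arm

A 6-joint arm with a two-finger parallel gripper is mounted at the origin on a cart in front of the work surface, level with it; the furniture and walls round the work are solid. World frame = base frame: x ahead of the robot, y to its left, z up, the work surface at z = 0. Lengths are in m, angles in degrees, forces in N, time in s.
With the tool pointing down it reaches from about 0.3 to 0.75 m from the base axis. Payload 8.5 kg.
Tool frame: the origin (TCP) lies at the very end of the fingers, on their centre line; the grasp point (between the pads) lies 19 mm behind it; z points along the fingers, y is the direction in which the jaws open and shut (so a half turn about z gives the same grasp; the last joint's range is limited). The gripper opens to 85 mm and grips with 20 to 120 N. Pads are 22 mm wide; open, the fingers measure 114 mm over their backs; the gripper's body (76 mm by 85 mm) begins 54 mm behind the grasp point. The pads swing forward as they close: fully open they stand 13 mm farther back than shut.
Start: joints at [-75.648, 21.807, 74.336, -0, 83.858, -12.336], TCP at [0.247, -0.491, 0.231] pointing down, gripper open.
Joint ranges: [-178.18, 178.18], [-50.72, 133.34], [12.68, 142.11], [-81.47, 261.47], [9.98, 163.14], [-165.26, 165.26]. Speed limits (degrees/s): [136.94, 136.94, 180, 180, 180, 180].

### API

Orientations are given as a 3x3 rotation matrix whose columns are the frame's x, y, z axes.
In Python, from rig import observe, get_image, calibration, close_job gives the robot as it stands.
- The arm moves only by the tool servo_tool, never from a script. Its argument "commands" is a list of rows, each an object with "delta_rot": the turn, a rotation vector about the world's x, y, z in units of 6 degrees (1.0 is 6 degrees), a list of three; "travel": the shift along the world's x, y, z in units of 30 mm (1.0 is 30 mm), a list of three; "fingers": the closure in counts, from 0 (fully open) to 255 (shut). A call has 1 to 8 rows; each row shifts and turns the pose as measured when the row begins; what a row does not reach is not made up. A row lasts 1/10 s, in which the tool goes at most 50 mm and 8.59 degrees, less where a joint would pass 70% of its speed; a pose out of reach is approached as far as the arm can. A call is refused whole if a number of a shift passes 1 or a number of a turn 1, either way. A call with a gripper value outside its range is refused whole. The fingers move at their own pace and stop on an object; "squeeze" is the grip in N (left out, the last holds). Time passes only in rows, so rows that do not move let the fingers close. It gives the time, the measured TCP pose, the force and the opening at its end, in the units of the state.
- observe(): the state, without advancing time (a new reading comes with each control period).
- get_image(name): name is "scene" or "top"; returns the picture (384x512x3 uint8, red, green, blue); there is no depth.
- calibration(name): a dict with "camera_matrix" (3x3 intrinsics, pixels), "position" and "rotation" of the camera in the world. Camera axes: x right, y down, z forward; pixel columns grow to the right and rows downward; lengths in m; the calibration is good to about 2 mm. A picture is of the moment at which its call begins. calibration takes no time and is no camera call.
- close_job(): hands the job in, once; it reports no verdict.
The state is a dict: "time_s": time; "q": joint angles; "qvel": joint speeds; "joint_efforts": joint torques, N m; "position": TCP position; "tool_rot": TCP orientation; "ft_force": force on the tool from outside, world axes, zero at the start; "wrist_torque": the same for the moment, N m; "grip_width": finger opening in m.
Only numpy, scipy, OpenCV 4.12 (cv2) and the standard library are available. Lean on these libraries where they do the work, as an engineer would, in place of code of your own. Each camera call takes 0.05 s, during which the arm holds its last target.

## Working session

There is one attempt and no reset: what is moved stays moved. The work goes in short steps, Python scripts to look and compute and a tool call to move; the robot and the scene stay as the last step left them, time stands still between calls to the robot, and variables do not carry over. Pictures are saved under pics/ and viewed, and the job is handed in when it is done.

Besides the shell and the picture viewer there is one more tool, called after ">>>" in YAML: its name, and indented under it one key for each argument. servo_tool: Moves the arm, as the interface text tells. Its arguments: {"type":"object","properties":{"commands":{"type":"array","items":{"type":"object","properties":{"delta_rot":{"type":"array","items":{"type":"number"}},"travel":{"type":"array","items":{"type":"number"}},"fingers":{"type":"number"}}}},"squeeze":{"type":"number"}},"required":["commands"]}

```bash
ls; mkdir -p pics; python3 - <<'E'
from rig import *
import cv2
for n in ("scene","top"):
    im=get_image(n); cv2.imwrite(f"pics/{n}0.png",im[:,:,::-1])
    c=calibration(n); print(n,c)
s=observe();print(s)
E
```

```text
pics
scene {'camera_matrix': array([[496.79746038,   0.        , 258.80824707],
       [  0.        , 496.79746038, 195.57465716],
       [  0.        ,   0.        ,   1.        ]]), 'position': array([0.21386533, 1.32135772, 0.7250363 ]), 'rotation': array([[-9.77360501e-01, -8.84789400e-02,  1.92192423e-01],
       [-2.11579967e-01,  4.11314801e-01, -8.86596894e-01],
       [-6.06434831e-04, -9.07188851e-01, -4.20723212e-01]])}
top {'camera_matrix': array([[500.11985702,   0.        , 253.13717506],
       [  0.        , 500.11985702, 189.24569133],
       [  0.        ,   0.        ,   1.        ]]), 'position': array([ 0.23684922, -0.0209019 ,  1.35832169]), 'rotation': array([[-0.00733127, -0.97735116,  0.21149698],
       [-0.99997154,  0.00678873, -0.00329127],
       [ 0.00178093, -0.21151509, -0.97737311]])}
{'time_s': 0.1, 'q': array([-7.56475864e+01,  2.18343111e+01,  7.43788264e+01,  8.68459259e-04,
        8.38575172e+01, -1.23372020e+01]), 'qvel': array([-0.04607908, -0.13000868, -0.16593825, -0.00769294,  0.04385101,
       -0.0040917 ]), 'joint_efforts': array([ 3.42515232e-03, -4.49223948e+01, -2.31654543e+01, -2.12453633e-04,
        3.68472785e-03,  1.50410142e-05]), 'position': array([ 0.24695957, -0.49114609,  0.23080926]), 'tool_rot': array([[ 8.93453583e-01,  4.49155442e-01, -2.91081520e-04],
       [ 4.49155450e-01, -8.93452822e-01,  1.19840535e-03],
       [ 2.78202681e-04, -1.20146041e-03, -9.99999240e-01]]), 'ft_force': array([-0.22869599,  0.10968071, -0.12277653]), 'wrist_torque': array([-0.00376271, -0.0251353 ,  0.01927274]), 'grip_width': 0.08543410396471114}
```

View pics/scene0.png

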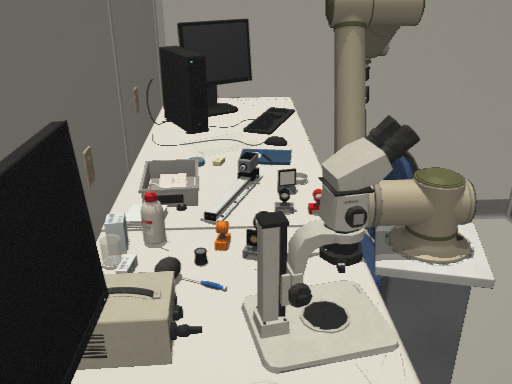

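View pics/top0.png

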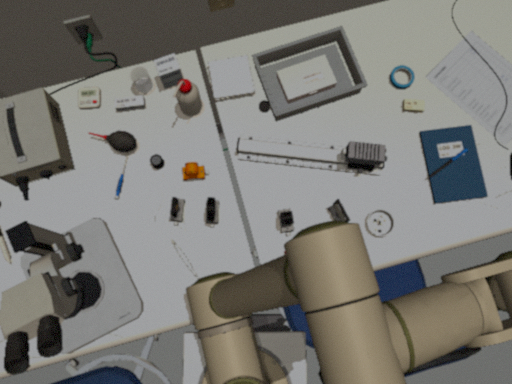

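```bash
python3 - <<'E'
import cv2
a=cv2.imread("pics/scene0.png"); b=cv2.imread("pics/top0.png")
cv2.imwrite("pics/c1.png",cv2.resize(a[140:300,190:340],None,fx=5,fy=5,interpolation=cv2.INTER_CUBIC)[:600*2][:, :800])
cv2.imwrite("pics/c1.png",cv2.resize(a[145:295,180:340],(640,600),interpolation=cv2.INTER_CUBIC))
cv2.imwrite("pics/c2.png",cv2.resize(b[130:250,150:400],(800,384),interpolation=cv2.INTER_CUBIC))
E
```

```text
(no output)
```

View pics/c1.png

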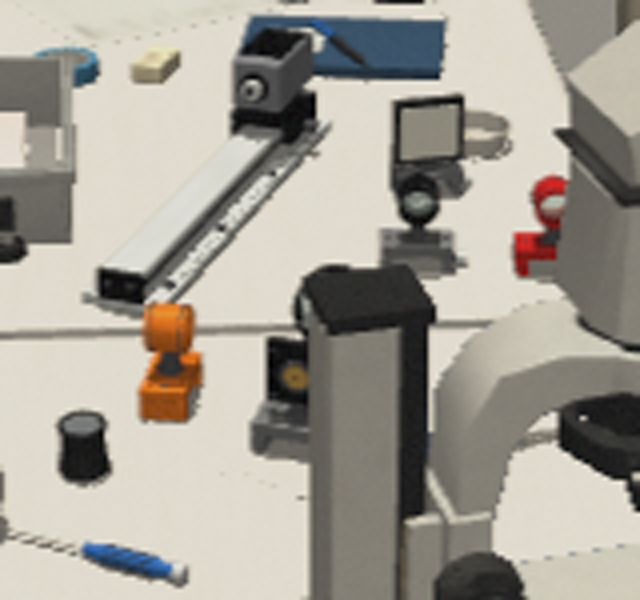

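View pics/c2.png

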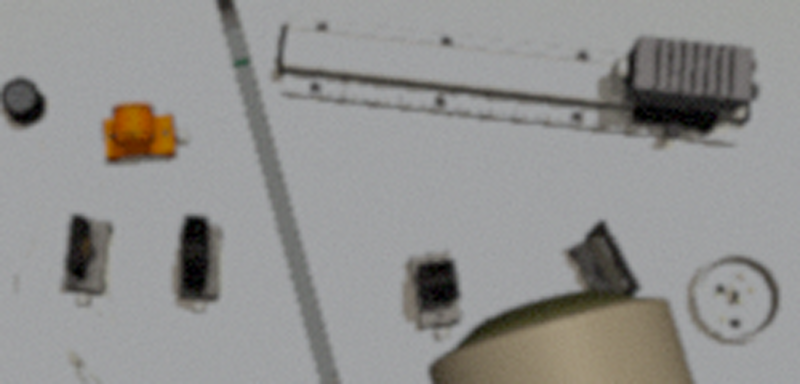

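```bash
cat > h.py <<'E'
import numpy as np, cv2
from rig import *
def ray(name,px,z):
    c=calibration(name);K=np.array(c["camera_matrix"]);R=np.array(c["rotation"]);p=np.array(c["position"])
    d=R@np.linalg.solve(K,np.array([px[0],px[1],1.]));return p+d*(z-p[2])/d[2]
def proj(name,P):
    c=calibration(name);K=np.array(c["camera_matrix"]);R=np.array(c["rotation"]);p=np.array(c["position"])
    v=K@(R.T@(np.array(P)-p));return v[:2]/v[2]
def snap(n,f):
    im=get_image(n);cv2.imwrite(f"pics/{f}.png",im[:,:,::-1]);return im
def st():
    s=observe();print(round(s["time_s"],2),s["position"].round(4),"yaw_y",np.degrees(np.arctan2(s["tool_rot"][1,1],s["tool_rot"][0,1])).round(2),"tz",s["tool_rot"][:,2].round(3),"F",s["ft_force"].round(1),"w",round(s["grip_width"],4),"q",s["q"].round(0))
E
python3 - <<'E'
from h import *
for n,px,z in [("pin",(175,208),.08),("large",(211,210),.085),("small",(286,220),.075),("screen",(339,209),.08),("rail end l",(238,146),.034),("rail r",(340,160),.034),("orange",(192,170),.07)]:
    print(n,ray("top",px,z).round(3))
b=cv2.imread("pics/top0.png")
cv2.imwrite("pics/r1.png",cv2.resize(b[130:190,230:310],(800,600),interpolation=cv2.INTER_NEAREST))
cv2.imwrite("pics/r2.png",cv2.resize(b[130:190,310:390],(800,600),interpolation=cv2.INTER_NEAREST))
E
```

```text
pin [0.465 0.178 0.08 ]
large [0.458 0.084 0.085]
small [ 0.432 -0.11   0.075]
screen [ 0.459 -0.248  0.08 ]
rail end l [0.646 0.016 0.034]
rail r [ 0.604 -0.264  0.034]
orange [0.569 0.137 0.07 ]
```

View pics/r1.png

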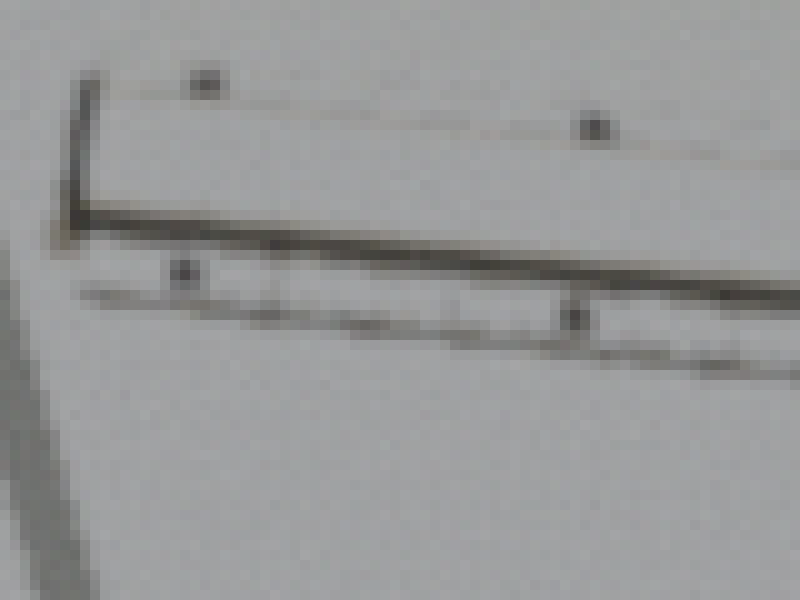

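View pics/r2.png

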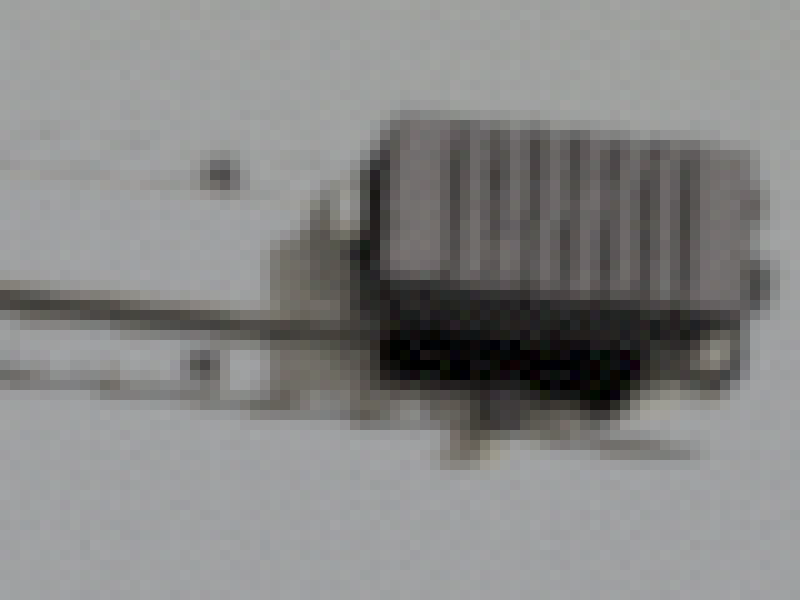

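```bash
python3 - <<'E'
from h import *
b=cv2.cvtColor(cv2.imread("pics/top0.png"),cv2.COLOR_BGR2GRAY).astype(float)
pts=[]
for u,v in [(250.4,138),(289.3,142.5),(331.8,147.2),(248.2,157),(287.2,161.3),(330,166.2)]:
    u0,v0=int(round(u)),int(round(v)); 
    w=b[v0-2:v0+3,u0-2:u0+3]; d=np.clip(np.median(w)-8-w,0,None)
    yy,xx=np.mgrid[v0-2:v0+3,u0-2:u0+3]; c=((xx*d).sum()/d.sum(),(yy*d).sum()/d.sum())
    P=ray("top",c,.012); pts.append(P[:2]); print(np.round(c,2),P.round(4))
pts=np.array(pts); up,lo=pts[:3],pts[3:]; mid=(up+lo)/2
print("mid",mid.round(4),"gap",np.linalg.norm(up-lo,axis=1).round(4), "spac",np.linalg.norm(np.diff(mid,axis=0),axis=1))
d=mid[0]-mid[2]; print("dir",np.degrees(np.arctan2(d[1],d[0])))
for q in (up,lo):
    d=q[0]-q[2];print(np.degrees(np.arctan2(d[1],d[0])))
# head lower edge: darkest row per column
from numpy import polyfit
us=np.arange(240,330);e=[];dk=[]
for u in us:
    vg=150.5+(u-240)*.0125*8.6/8.6*8.0*1.0 if 0 else 150.8+(u-237)*(9/80.)
    v0=int(round(vg));col=b[v0-5:v0+6,u];g=np.diff(col)
    k=np.argmin(col[2:9])+2; dk.append(v0-5+k)
    # half-level crossing above
    hi=np.median(b[v0-9:v0-4,u]);lo_=col[k];h=(hi+lo_)/2
    j=k
    while col[j]<h:j-=1
    e.append(v0-5+j+(h-col[j])/(col[j+1]-col[j]))
e=np.array(e);p=np.polyfit(us,e,1);r=e-np.polyval(p,us);m=abs(r)<.8;p=np.polyfit(us[m],e[m],1);print(p,(e-np.polyval(p,us))[m].std(),m.sum())
A=ray("top",(240,np.polyval(p,240)),.030);B=ray("top",(325,np.polyval(p,325)),.030)
print("edge",A,B,np.degrees(np.arctan2(*(A-B)[[1,0]])))
n=np.array([-(A-B)[1],(A-B)[0]]);n/=np.linalg.norm(n)
print("dist edge to bolt mids",(mid-A[:2])@n)
E
```

```text
[250.14 138.02] [ 0.6759 -0.0181  0.012 ]
[289.01 142.45] [ 0.6621 -0.1273  0.012 ]
[331.6  147.13] [ 0.6476 -0.2465  0.012 ]
[247.97 156.88] [ 0.6208 -0.0117  0.012 ]
[287.08 161.31] [ 0.6072 -0.1207  0.012 ]
[329.9  166.12] [ 0.5925 -0.2395  0.012 ]
mid [[ 0.6483 -0.0149]
 [ 0.6346 -0.124 ]
 [ 0.6201 -0.243 ]] gap [0.0554 0.0553 0.0555] spac [0.10993327 0.11994573]
dir 82.93817270635274
82.94529763123782
82.93103060003304
[1.12797557e-01 1.23276763e+02] 0.07323689047174624 90
edge [0.63453529 0.01012741 0.03      ] [ 0.60547423 -0.22382378  0.03      ] 82.91907821097726
dist edge to bolt mids [-0.01676946 -0.0166418  -0.01684607]
```

```bash
python3 - <<'E'
from h import *
t=np.radians(82.94);d=np.array([np.cos(t),np.sin(t)]);M=np.array([.6346,-.124])
b=cv2.cvtColor(cv2.imread("pics/top0.png"),cv2.COLOR_BGR2GRAY)
for v in (140,142,144,146,148): print(v,b[v,232:246])
for v in (146,148,150,152,155): print(v,b[v,338:354])
for px,z in [((240.2,138.5),.032),((238.2,148),.032),((237.2,151),.032)]:
    P=ray("top",px,z)[:2];print("end s",((P-M)@d).round(4))
for px,z in [((348.5,142),.106),((348.5,157),.106),((346,150),.078)]:
    P=ray("top",px,z)[:2];print("laser s",((P-M)@d).round(4), "lat",(P-M)@np.array([-d[1],d[0]]))
E
```

```text
140 [158 159 163 161 155 130  85 116 153 159 159 160 157 158]
142 [161 162 162 158 144 100  93 135 158 162 159 162 163 162]
144 [161 162 160 160 135  97 108 146 161 162 161 161 162 162]
146 [160 164 163 158 135  87 117 158 160 163 161 163 160 163]
148 [162 160 161 143 103  74 119 154 161 163 162 162 161 162]
146 [155 156 155 152 156 158 157 144 109  59  53  89 110 114 113 108]
148 [156 162 163 157 143 139 144 123  72  33  60  94 115 112 110 108]
150 [157 159 152 131 109 131 156 137  79  27  71 104 114 113 115 114]
152 [161 153 135 100  97 121 136 120  64  31  65  96 109 113 114 112]
155 [110 106 100  90  86  87  68  38  20  38  83 111 115 112 112 111]
end s 0.1366
end s 0.1387
end s 0.1404
laser s -0.1506 lat -0.016624567660543273
laser s -0.1537 lat 0.024016016853285183
laser s -0.1503 lat -0.003103026971635288
```

```bash
python3 - <<'E'
from h import *
b=cv2.imread("pics/top0.png")
def c(u,v,r=16): return cv2.resize(b[v-r:v+r,u-r:u+r],(390,390)if 0 else (384,384),interpolation=cv2.INTER_CUBIC)
cv2.imwrite("pics/k.png",np.hstack([c(176,210),c(211,210)]))
cv2.imwrite("pics/k2.png",np.hstack([c(286,220),c(339,211)]))
E
```

```text
(no output)
```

View pics/k.png

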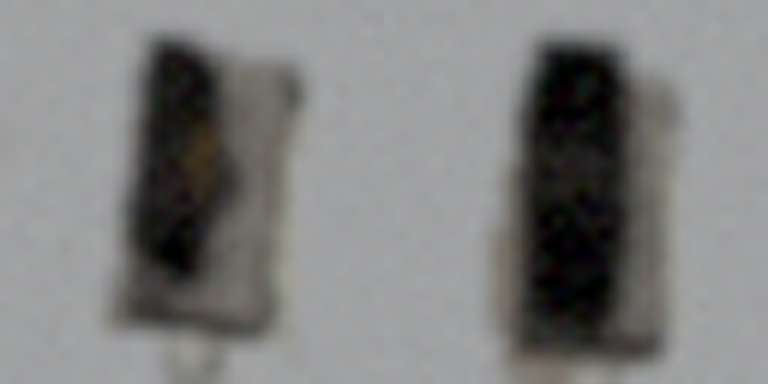

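View pics/k2.png

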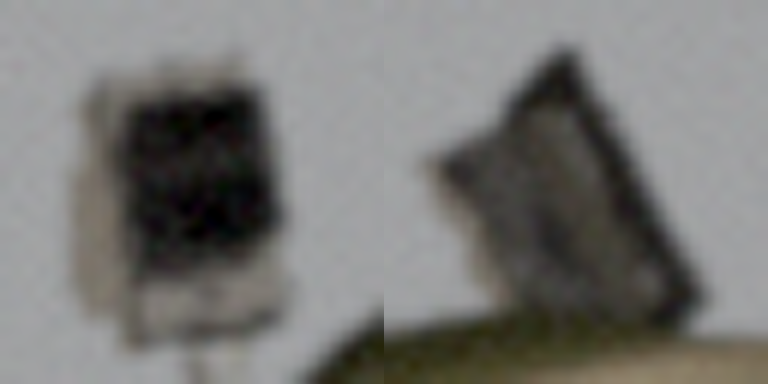

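```bash
python3 - <<'E'
from h import *
b=cv2.imread("pics/top0.png");g=cv2.resize(cv2.cvtColor(b,cv2.COLOR_BGR2GRAY),None,fx=4,fy=4,interpolation=cv2.INTER_CUBIC)
def U(p): return (np.array(p)+.5)/4-.5
for n,(u,v),zc in [("pin",(175,208),.058),("large",(211,209),.058),("small",(286,219),.058)]:
  for nm,th in (("black",62),("all",0)):
    x0,y0=(u-18)*4,(v-18)*4;w=g[y0:y0+144,x0:x0+144]
    m=(w<th) if th else (w<135)
    m=m.astype(np.uint8)
    cs,_=cv2.findContours(m,cv2.RETR_EXTERNAL,cv2.CHAIN_APPROX_NONE);c=max(cs,key=cv2.contourArea)
    r=cv2.boxPoints(cv2.minAreaRect(c))+[x0,y0]
    z=zc if th else .02
    P=np.array([ray("top",U(p),z)[:2] for p in r]);c0=P.mean(0)
    e=[(np.linalg.norm(P[i+1]-P[i]).round(4),np.degrees(np.arctan2(*(P[i+1]-P[i])[::-1])).round(1)) for i in range(2)]
    print(n,nm,"px",U(r.mean(0)).round(1),"world",c0.round(4),e)
# predicted pixel of saddle corners for hypothesised small pose
E
```

```text
pin black px [175.2 207.6] world [0.4703 0.1808] [(np.float64(0.0533), np.float64(-4.9)), (np.float64(0.0208), np.float64(-97.1))]
pin all px [176.6 210.9] world [0.468  0.1825] [(np.float64(0.0788), np.float64(-4.7)), (np.float64(0.0397), np.float64(-96.9))]
large black px [210.6 210.1] world [0.4629 0.0872] [(np.float64(0.0238), np.float64(-90.4)), (np.float64(0.0668), np.float64(-179.5))]
large all px [211.2 211.4] world [0.466  0.0887] [(np.float64(0.0826), np.float64(-2.2)), (np.float64(0.0408), np.float64(-93.5))]
small black px [285.7 218.7] world [ 0.4387 -0.1103] [(np.float64(0.0324), np.float64(-80.0)), (np.float64(0.0381), np.float64(-171.1))]
small all px [284.6 222.1] world [ 0.4353 -0.1098] [(np.float64(0.0749), np.float64(-1.0)), (np.float64(0.0489), np.float64(-90.4))]
```

>>> servo_tool:
  commands:
    - {"travel": [0.5,1,0],"delta_rot": [0,0,1],"fingers": 0}
    - {"travel": [0.5,1,0],"delta_rot": [0,0,1],"fingers": 0}
    - {"travel": [0.5,1,0],"delta_rot": [0,0,1],"fingers": 0}
    - {"travel": [0.5,1,0],"delta_rot": [0,0,1],"fingers": 0}
    - {"travel": [0.5,1,0],"delta_rot": [0,0,1],"fingers": 0}
    - {"travel": [0.5,1,0],"delta_rot": [0,0,1],"fingers": 0}
    - {"travel": [0.5,1,0],"delta_rot": [0,0,1],"fingers": 0}
    - {"travel": [0.5,1,0],"delta_rot": [0,0,1],"fingers": 0}
  squeeze: 40

```text
time_s: 0.9
position: [0.3675, -0.2441, 0.2274]
tool_rot: [[0.239, 0.971, -0.006], [0.971, -0.239, 0.004], [0.003, -0.007, -1.0]]
ft_force: [0.2, -0.8, 0.3]
grip_width: 0.0852
```

```bash
python3 -c "
from h import *
st()"
```

```text
0.9 [ 0.3675 -0.2441  0.2274] yaw_y -13.85 tz [-0.006  0.004 -1.   ] F [ 0.2 -0.8  0.3] w 0.0852 q [-49.  11.  90.  -0.  79. -35.]
```

>>> servo_tool:
  commands:
    - {"travel": [0.5,1,-0.3],"delta_rot": [-0.04,-0.06,0.8]}
    - {"travel": [0.5,1,-0.5],"delta_rot": [0,0,0.8]}
    - {"travel": [0.5,1,-0.5],"delta_rot": [0,0,0.8]}
    - {"travel": [0.5,0.9,-0.5],"delta_rot": [0,0,0.8]}
    - {"travel": [0.4,0.6,-0.3],"delta_rot": [0,0,0.5]}
    - {"travel": [0,0,0]}

```text
validation failed for argument at $.co...
```

```bash
python3 -c "
from h import *
st()
snap('top','t1');snap('scene','s1')
a=cv2.imread('pics/t1.png');cv2.imwrite('pics/t1c.png',cv2.resize(a[130:260,200:400],(800,520),interpolation=cv2.INTER_CUBIC))
a=cv2.imread('pics/s1.png');cv2.imwrite('pics/s1c.png',cv2.resize(a[100:300,180:380],(600,600),interpolation=cv2.INTER_CUBIC))"
```

```text
0.9 [ 0.3675 -0.2441  0.2274] yaw_y -13.85 tz [-0.006  0.004 -1.   ] F [ 0.2 -0.8  0.3] w 0.0852 q [-49.  11.  90.  -0.  79. -35.]
```

View pics/t1c.png

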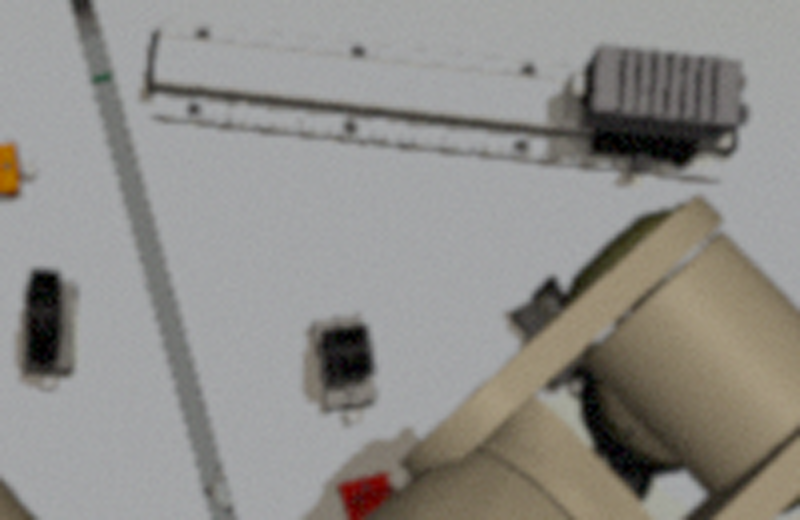

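View pics/s1c.png

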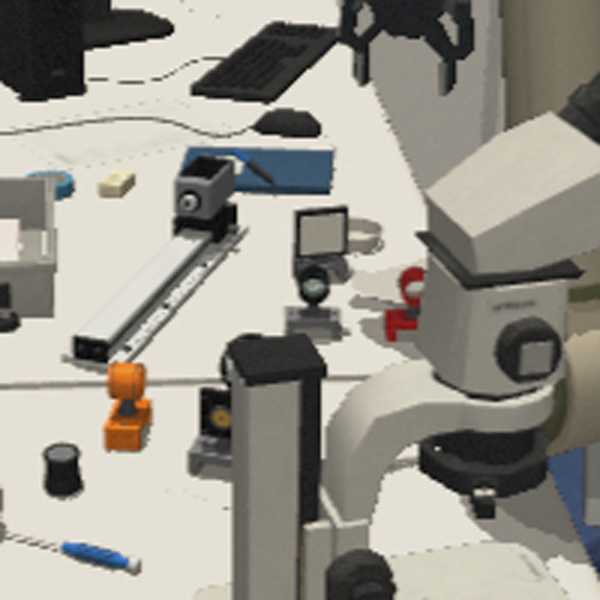

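>>> servo_tool:
  commands:
    - {"travel": [0.5,1,-0.1],"delta_rot": [-0.04,-0.06,0.8],"fingers": 75}
    - {"travel": [0.5,1,-0.2],"delta_rot": [0,0,0.8],"fingers": 75}
    - {"travel": [0.5,1,-0.2],"delta_rot": [0,0,0.8],"fingers": 75}
    - {"travel": [0.5,0.9,-0.2],"delta_rot": [0,0,0.8],"fingers": 75}
    - {"travel": [0.4,0.6,-0.2],"delta_rot": [0,0,0.5],"fingers": 75}
    - {"travel": [0,0,0],"delta_rot": [0,0,0],"fingers": 75}

```text
time_s: 1.6
position: [0.4416, -0.1044, 0.1987]
tool_rot: [[-0.156, 0.988, -0.0], [0.988, 0.156, 0.0], [0.0, -0.0, -1.0]]
ft_force: [0.8, -0.2, 1.2]
grip_width: 0.0602
```

```bash
python3 -c "
from h import *
st()
snap('top','t2');snap('scene','s2')
a=cv2.imread('pics/t2.png');cv2.imwrite('pics/t2c.png',cv2.resize(a[180:300,240:400],(800,600),interpolation=cv2.INTER_CUBIC))
a=cv2.imread('pics/s2.png');cv2.imwrite('pics/s2c.png',cv2.resize(a[100:300,180:380],(600,600),interpolation=cv2.INTER_CUBIC))"
```

```text
1.6 [ 0.4416 -0.1044  0.1987] yaw_y 9.0 tz [-0.  0. -1.] F [ 0.8 -0.2  1.2] w 0.0602 q [-28.  14.  92.  -0.  74. -37.]
```

View pics/t2c.png

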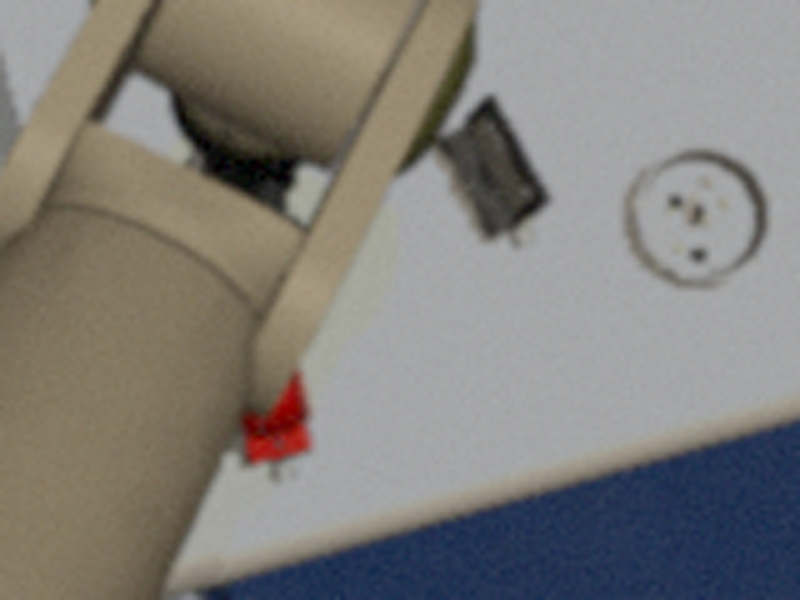

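View pics/s2c.png

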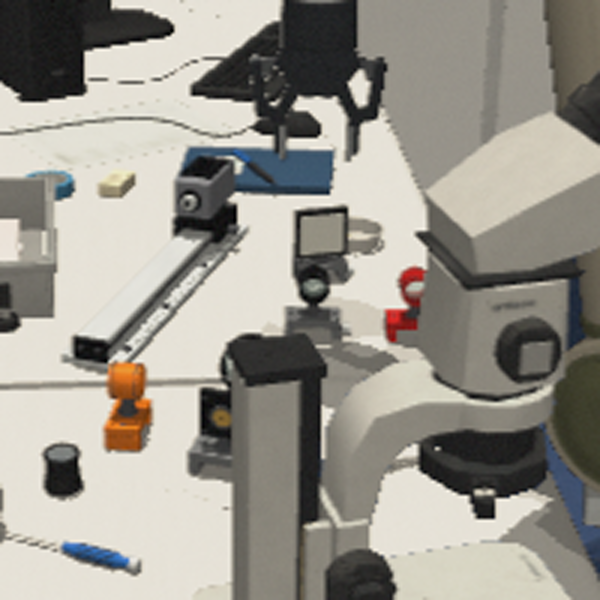

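```bash
python3 - <<'E'
from h import *
def tri(p,q):
    import numpy as np
    o=[];D=[]
    for n,px in (("top",p),("scene",q)):
        a=ray(n,px,0.);c=np.array(calibration(n)["position"]);o.append(c);D.append((a-c)/np.linalg.norm(a-c))
    A=np.array([D[0],-D[1]]).T;t=np.linalg.lstsq(A,o[1]-o[0],rcond=None)[0]
    X=o[0]+t[0]*D[0];Y=o[1]+t[1]*D[1];return (X+Y)/2,np.linalg.norm(X-Y)
print("small",tri((285.7,218.7),(180+313/3,100+284/3)))
print("red",ray("top",(295,268),.02))
def u(x,y):return (240+x/5-.4,180+y/5-.4)
# screen: near/bottom row etc. plate top edge left-top (490,97) z .088 ; right-top end (550,198)
a=ray("top",u(490,98),.087);b=ray("top",u(549,198),.087);print("screen top edge",a,b,np.linalg.norm(a-b),np.degrees(np.arctan2(*(a-b)[[1,0]])))
print("mid",(a+b)/2)
# saddle corners
print("saddle", ray("top",u(440,142),.022),ray("top",u(486,238),.022))
# screen centre in scene
print("tri screen ctr top corners:",tri(u(490,98),(180+346/3,100+205/3)),tri(u(549,198),(180+295/3,100+212/3)))
E
```

```text
small (array([ 0.43952183, -0.11024388,  0.05697755]), np.float64(0.0017740079807700094))
red [ 0.31231069 -0.13469933  0.02      ]
screen top edge [ 0.48405182 -0.24378755  0.087     ] [ 0.43152099 -0.27185071  0.087     ] 0.05955693718081594 28.112141370054864
mid [ 0.4577864  -0.25781913  0.087     ]
saddle [ 0.47256839 -0.22700245  0.022     ] [ 0.41997985 -0.24972524  0.022     ]
tri screen ctr top corners: (array([ 0.45293774, -0.24194121,  0.10211053]), np.float64(0.05542060021352124)) (array([ 0.46176769, -0.27276872,  0.06945584]), np.float64(0.05488294444001102))
```

>>> servo_tool:
  commands:
    - {"travel": [-0.09,-0.2,-0.9],"delta_rot": [0,0,-0.15],"fingers": 75}
    - {"travel": [0,0,-1],"delta_rot": [0,0,0],"fingers": 75}
    - {"travel": [0,0,-1],"delta_rot": [0,0,0],"fingers": 75}
    - {"travel": [0,0,-1],"delta_rot": [0,0,0],"fingers": 75}
    - {"travel": [0,0,-0.7],"delta_rot": [0,0,0],"fingers": 75}
    - {"travel": [0,0,-0.3],"delta_rot": [0,0,0],"fingers": 75}
    - {"travel": [0,0,0],"delta_rot": [0,0,0],"fingers": 75}

```text
time_s: 2.4
position: [0.4371, -0.1216, 0.0504]
tool_rot: [[-0.118, 0.993, 0.007], [0.993, 0.118, -0.007], [-0.008, 0.006, -1.0]]
ft_force: [-0.4, -0.3, 0.2]
grip_width: 0.06
```

```bash
python3 -c "
from h import *
st()
snap('scene','s3')
a=cv2.imread('pics/s3.png');cv2.imwrite('pics/s3c.png',cv2.resize(a[130:250,220:380],(800,600),interpolation=cv2.INTER_CUBIC))"
```

```text
2.4 [ 0.4371 -0.1216  0.0504] yaw_y 6.79 tz [ 0.007 -0.007 -1.   ] F [-0.4 -0.3  0.2] w 0.06 q [-30.  26. 104.  -0.  49. -37.]
```

View pics/s3c.png

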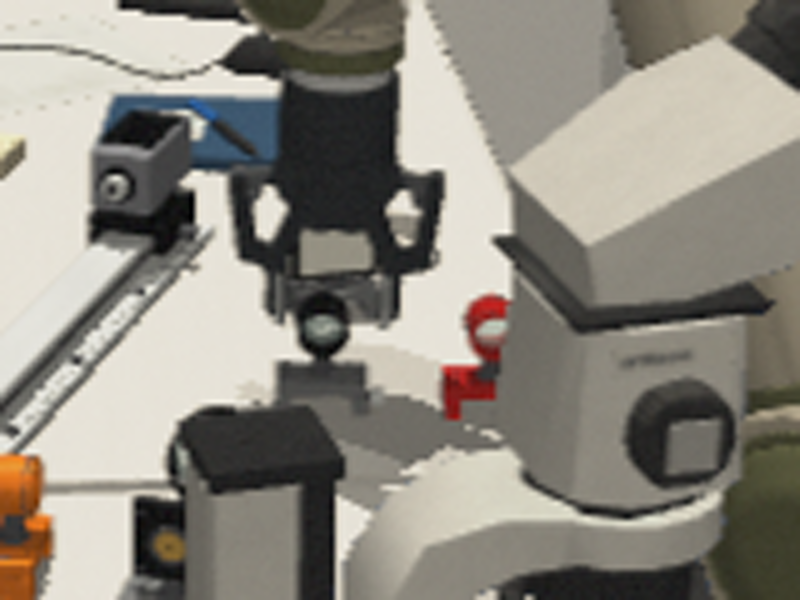

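>>> servo_tool:
  commands:
    - {"travel": [0.04,0.2,-0.15],"delta_rot": [0.07,0.07,0.1],"fingers": 75}
    - {"travel": [0.02,0.15,-0.1],"delta_rot": [0,0,0],"fingers": 75}
    - {"travel": [0,0,0],"delta_rot": [0,0,0],"fingers": 75}

```text
time_s: 2.75
position: [0.4405, -0.1115, 0.0454]
tool_rot: [[-0.128, 0.992, 0.004], [0.992, 0.128, -0.002], [-0.002, 0.004, -1.0]]
ft_force: [0.0, -0.3, 0.1]
grip_width: 0.06
```

>>> servo_tool:
  commands:
    - {"travel": [-0.03,0.03,-0.15],"delta_rot": [0,0,0],"fingers": 75}
    - {"travel": [0,0,0],"delta_rot": [0,0,0],"fingers": 200}
    - {"travel": [0,0,0],"delta_rot": [0,0,0],"fingers": 255}
    - {"travel": [0,0,0],"delta_rot": [0,0,0],"fingers": 255}
    - {"travel": [0,0,0],"delta_rot": [0,0,0],"fingers": 255}
    - {"travel": [0,0,0],"delta_rot": [0,0,0],"fingers": 255}
    - {"travel": [0,0,0],"delta_rot": [0,0,0],"fingers": 255}
  squeeze: 40

```text
time_s: 3.45
position: [0.4401, -0.1105, 0.0416]
tool_rot: [[-0.129, 0.992, 0.006], [0.992, 0.129, -0.003], [-0.004, 0.006, -1.0]]
ft_force: [0.5, 0.1, 1.8]
grip_width: 0.0327
```

```bash
python3 -c "
from h import *
st()"
```

```text
3.45 [ 0.4401 -0.1105  0.0416] yaw_y 7.43 tz [ 0.006 -0.003 -1.   ] F [0.5 0.1 1.8] w 0.0327 q [-29.  27. 105.   0.  48. -37.]
```

>>> servo_tool:
  commands:
    - {"travel": [0,0,0.3],"delta_rot": [0.04,0.05,0],"fingers": 255}
    - {"travel": [0,0,0.8],"delta_rot": [0,0,0],"fingers": 255}
    - {"travel": [0,0,1],"delta_rot": [0,0,0],"fingers": 255}
    - {"travel": [0,0,1],"delta_rot": [0,0,0],"fingers": 255}
    - {"travel": [0,0,1],"delta_rot": [0,0,0],"fingers": 255}
    - {"travel": [0.2,-0.1,0.4],"delta_rot": [0,0,-0.2],"fingers": 255}
    - {"travel": [0.4,-0.25,0],"delta_rot": [0,0,-0.3],"fingers": 255}
    - {"travel": [0.7,-0.4,0],"delta_rot": [0,0,-0.4],"fingers": 255}

```text
time_s: 4.25
position: [0.476, -0.131, 0.1807]
tool_rot: [[-0.033, 0.999, -0.005], [0.999, 0.033, 0.006], [0.006, -0.005, -1.0]]
ft_force: [0.2, -0.3, -1.8]
grip_width: 0.033
```

```bash
python3 -c "
from h import *
st()
snap('scene','s4')
a=cv2.imread('pics/s4.png');cv2.imwrite('pics/s4c.png',cv2.resize(a[100:220,200:360],(800,600),interpolation=cv2.INTER_CUBIC))"
```

```text
4.25 [ 0.476  -0.131   0.1807] yaw_y 1.89 tz [-0.005  0.006 -1.   ] F [ 0.2 -0.3 -1.8] w 0.033 q [-29.  19.  88.   0.  74. -31.]
```

View pics/s4c.png

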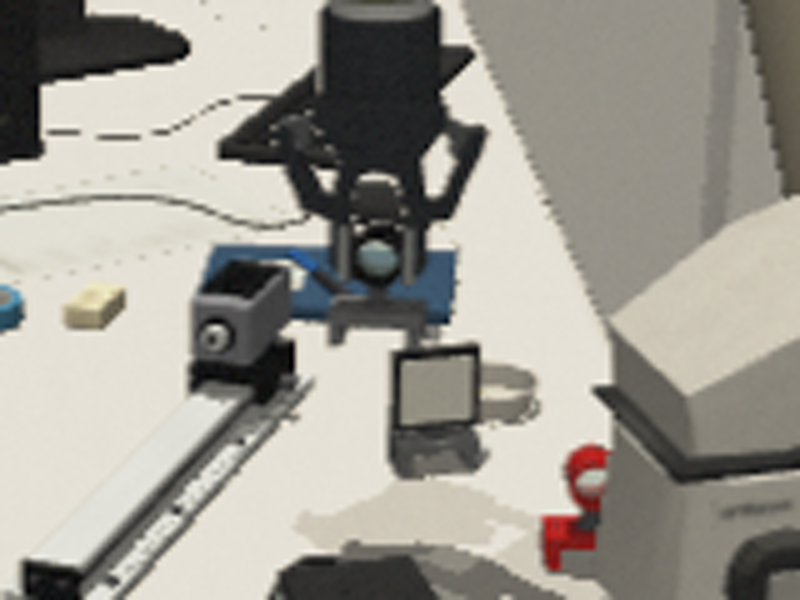

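>>> servo_tool:
  commands:
    - {"travel": [0.8,-0.45,0],"delta_rot": [-0.03,-0.05,-0.3],"fingers": 255}
    - {"travel": [0.8,-0.45,0],"delta_rot": [0,0,-0.3],"fingers": 255}
    - {"travel": [0.8,-0.45,0],"delta_rot": [0,0,-0.3],"fingers": 255}
    - {"travel": [0.8,-0.45,0],"delta_rot": [0,0,-0.2],"fingers": 255}
    - {"travel": [0.7,-0.4,0],"delta_rot": [0,0,-0.1],"fingers": 255}
    - {"travel": [0.4,-0.2,0],"delta_rot": [0,0,-0.1],"fingers": 255}
    - {"travel": [0.2,-0.1,0],"delta_rot": [0,0,0],"fingers": 255}
    - {"travel": [0,0,0],"delta_rot": [0,0,0],"fingers": 255}

```text
time_s: 5.1
position: [0.6175, -0.2106, 0.1752]
tool_rot: [[0.111, 0.994, -0.005], [0.994, -0.111, 0.006], [0.005, -0.005, -1.0]]
ft_force: [-0.3, -0.3, -2.2]
grip_width: 0.0325
```

```bash
cat >> h.py <<'E'
T=np.radians(82.94);D=np.array([np.cos(T),np.sin(T)]);N=np.array([-D[1],D[0]]);M=np.array([.6346,-.124])
TG=dict(small=-.091,pin=-.031,large=.049,screen=.109)
def rem(name,off=(0,0)):
    s=observe();p=s["position"][:2];t=M+TG[name]*D;e=t-p
    y=np.degrees(np.arctan2(s["tool_rot"][1,1],s["tool_rot"][0,1]));z=s["tool_rot"][:,2]
    st();print("rem m",e.round(4),"units",(e/.03).round(2),"along",(e@D).round(4),"lat",(e@N).round(4),"rotz units",round((-7.06-y)/6,2),"tilt fix units",np.round(np.degrees([-z[1],z[0]])*[ 1,1]/6,3))
E
python3 -c "
from h import *
rem('small')"
```

```text
5.1 [ 0.6175 -0.2106  0.1752] yaw_y -6.4 tz [-0.005  0.006 -1.   ] F [-0.3 -0.3 -2.2] w 0.0325 q [-29.  35.  61.   0.  84. -23.]
rem m [ 0.0059 -0.0038] units [ 0.2  -0.13] along -0.003 lat -0.0063 rotz units -0.11 tilt fix units [-0.057 -0.046]
```

>>> servo_tool:
  commands:
    - {"travel": [0.15,-0.1,-0.1],"delta_rot": [-0.05,-0.04,-0.1],"fingers": 255}
    - {"travel": [0.06,-0.03,-0.3],"delta_rot": [0,0,0],"fingers": 255}
    - {"travel": [0,0,0],"delta_rot": [0,0,0],"fingers": 255}

```text
time_s: 5.4
position: [0.6228, -0.2138, 0.1618]
tool_rot: [[0.122, 0.993, -0.002], [0.993, -0.122, 0.001], [0.001, -0.002, -1.0]]
ft_force: [-0.7, -0.1, -2.1]
grip_width: 0.0327
```

```bash
python3 -c "
from h import *
rem('small')
snap('top','t5');snap('scene','s5')
a=cv2.imread('pics/t5.png');cv2.imwrite('pics/t5c.png',cv2.resize(a[100:220,230:390],(800,600),interpolation=cv2.INTER_CUBIC))
a=cv2.imread('pics/s5.png');cv2.imwrite('pics/s5c.png',cv2.resize(a[100:220,190:350],(800,600),interpolation=cv2.INTER_CUBIC))"
```

```text
5.4 [ 0.6228 -0.2138  0.1618] yaw_y -7.0 tz [-0.002  0.001 -1.   ] F [-0.7 -0.1 -2.1] w 0.0327 q [-29.  36.  62.   0.  83. -22.]
rem m [ 0.0006 -0.0005] units [ 0.02 -0.02] along -0.0005 lat -0.0007 rotz units -0.01 tilt fix units [-0.012 -0.019]
```

View pics/t5c.png

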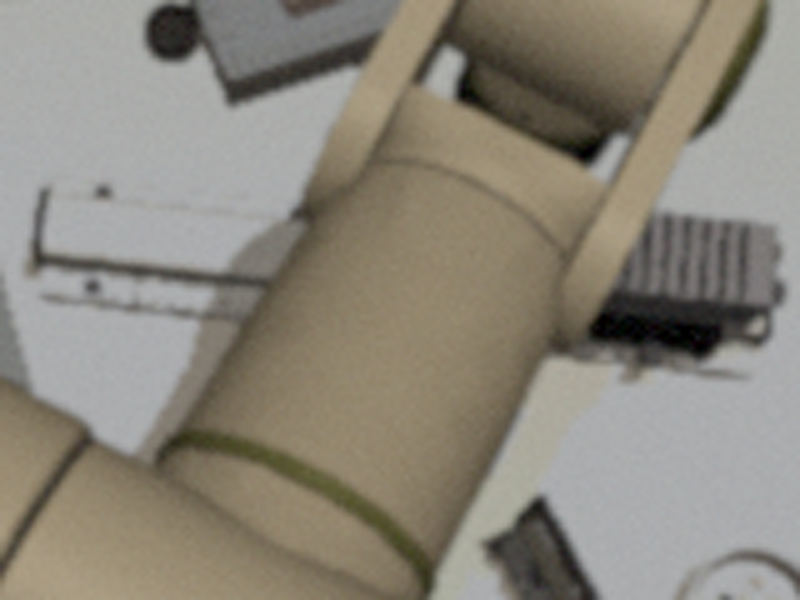

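View pics/s5c.png

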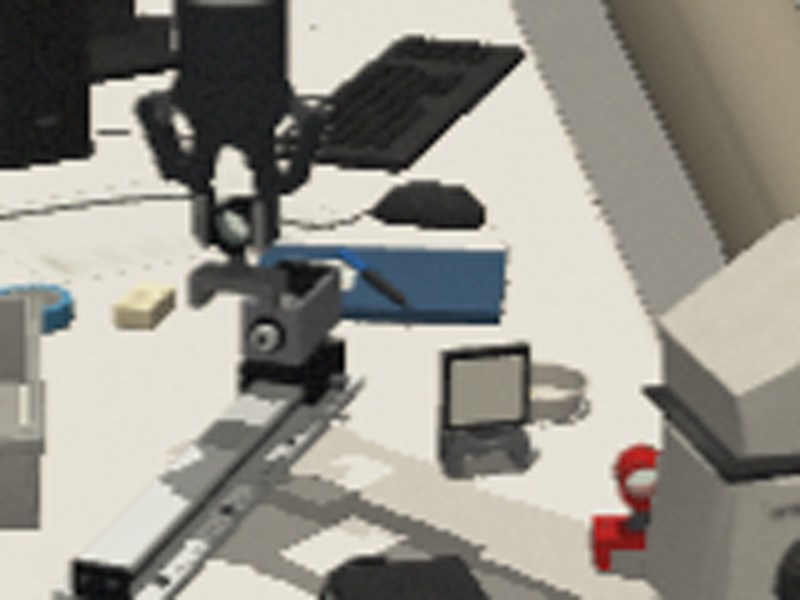

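```bash
python3 -c "
from h import *
a=cv2.imread('pics/s5.png');cv2.imwrite('pics/s5d.png',cv2.resize(a[135:185,220:280],(720,600),interpolation=cv2.INTER_NEAREST))
print(proj('scene',[.6228,-.2138,.1208]),proj('scene',[.6228+.03,-.2175,.1208]),proj('scene',[.5928,-.21,.1208]))
P=M-.141*D
print(proj('scene',[*P,.106]),proj('scene',[*P,.078]))"
```

```text
[236.95766979 160.53856554] [228.74829723 159.50634067] [245.24824547 161.59221484]
[242.14440183 159.62525278] [242.26104507 167.05591264]
```

View pics/s5d.png

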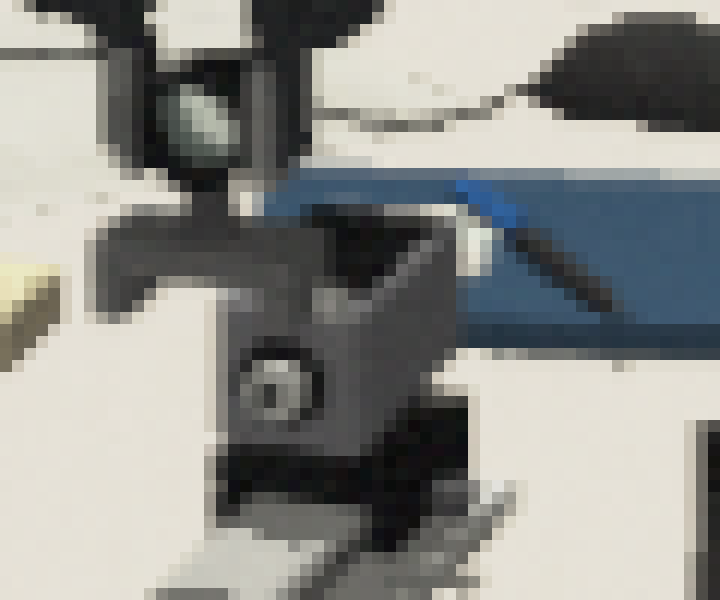

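>>> servo_tool:
  commands:
    - {"travel": [0.02,-0.02,-0.4],"delta_rot": [-0.01,-0.02,0],"fingers": 255}
    - {"travel": [0,0,-0.8],"delta_rot": [0,0,0],"fingers": 255}
    - {"travel": [0,0,-0.7],"delta_rot": [0,0,0],"fingers": 255}
    - {"travel": [0,0,-0.4],"delta_rot": [0,0,0],"fingers": 255}
    - {"travel": [0,0,0],"delta_rot": [0,0,0],"fingers": 255}

```text
time_s: 6.0
position: [0.6233, -0.2142, 0.0912]
tool_rot: [[0.122, 0.993, 0.004], [0.993, -0.122, -0.002], [-0.001, 0.004, -1.0]]
ft_force: [-0.0, 0.4, -1.9]
grip_width: 0.0327
```

```bash
python3 -c "
from h import *
rem('small')"
```

```text
6.0 [ 0.6233 -0.2142  0.0912] yaw_y -6.98 tz [ 0.004 -0.002 -1.   ] F [-0.   0.4 -1.9] w 0.0327 q [-29.  39.  67.   0.  73. -22.]
rem m [ 0.0001 -0.0001] units [ 0. -0.] along -0.0001 lat -0.0001 rotz units -0.01 tilt fix units [0.019 0.041]
```

>>> servo_tool:
  commands:
    - {"travel": [0,0,-0.2],"delta_rot": [0.02,0.04,0],"fingers": 255}
    - {"travel": [0,0,-0.2],"delta_rot": [0,0,0],"fingers": 255}
    - {"travel": [0,0,-0.1],"delta_rot": [0,0,0],"fingers": 255}

```text
time_s: 6.3
position: [0.6242, -0.2147, 0.0771]
tool_rot: [[0.121, 0.993, 0.003], [0.993, -0.121, -0.001], [-0.001, 0.003, -1.0]]
ft_force: [-0.6, 0.0, -1.9]
grip_width: 0.0329
```

```bash
python3 -c "
from h import *
rem('small')"
```

```text
6.3 [ 0.6242 -0.2147  0.0771] yaw_y -6.98 tz [ 0.003 -0.001 -1.   ] F [-0.6  0.  -1.9] w 0.0329 q [-29.  40.  68.   0.  72. -22.]
rem m [-0.0008  0.0004] units [-0.03  0.01] along 0.0003 lat 0.0008 rotz units -0.01 tilt fix units [0.014 0.027]
```

>>> servo_tool:
  commands:
    - {"travel": [-0.03,0.01,-0.1],"delta_rot": [0.01,0.03,0],"fingers": 255}
    - {"travel": [0,0,-0.1],"delta_rot": [0,0,0],"fingers": 255}

```text
time_s: 6.5
position: [0.6236, -0.2145, 0.0713]
tool_rot: [[0.121, 0.993, 0.001], [0.993, -0.121, -0.001], [-0.001, 0.001, -1.0]]
ft_force: [0.2, -0.7, -1.0]
grip_width: 0.0326
```

```bash
python3 -c "
from h import *
rem('small')"
```

```text
6.5 [ 0.6236 -0.2145  0.0713] yaw_y -6.97 tz [ 0.001 -0.001 -1.   ] F [ 0.2 -0.7 -1. ] w 0.0326 q [-29.  41.  68.  -0.  71. -22.]
rem m [-0.0002  0.0002] units [-0.01  0.01] along 0.0002 lat 0.0002 rotz units -0.01 tilt fix units [0.009 0.006]
```

>>> servo_tool:
  commands:
    - {"travel": [0,0,-0.12],"delta_rot": [0,0,0],"fingers": 255}
    - {"travel": [0,0,-0.12],"delta_rot": [0,0,0],"fingers": 255}
    - {"travel": [0,0,-0.06],"delta_rot": [0,0,0],"fingers": 255}

```text
time_s: 6.8
position: [0.6237, -0.2146, 0.0619]
tool_rot: [[0.121, 0.993, 0.001], [0.993, -0.121, -0.001], [-0.001, 0.001, -1.0]]
ft_force: [0.2, 1.5, -2.0]
grip_width: 0.033
```

```bash
python3 -c "
from h import *
rem('small')"
```

```text
6.8 [ 0.6237 -0.2146  0.0619] yaw_y -6.97 tz [ 0.001 -0.001 -1.   ] F [ 0.2  1.5 -2. ] w 0.033 q [-29.  41.  69.  -0.  70. -22.]
rem m [-0.0003  0.0003] units [-0.01  0.01] along 0.0003 lat 0.0003 rotz units -0.01 tilt fix units [0.013 0.011]
```

>>> servo_tool:
  commands:
    - {"travel": [0,0,-0.05],"delta_rot": [0,0,0],"fingers": 255}

```text
time_s: 6.9
position: [0.6239, -0.2146, 0.0612]
tool_rot: [[0.121, 0.993, 0.002], [0.993, -0.121, -0.002], [-0.001, 0.002, -1.0]]
ft_force: [-4.1, 3.0, 14.5]
grip_width: 0.0326
```

>>> servo_tool:
  commands:
    - {"travel": [0,0,-0.05],"delta_rot": [0,0,0],"fingers": 255}

```text
time_s: 7.0
position: [0.624, -0.2146, 0.0612]
tool_rot: [[0.121, 0.993, 0.003], [0.993, -0.121, -0.002], [-0.002, 0.003, -1.0]]
ft_force: [-4.5, 2.3, 12.4]
grip_width: 0.033
```

>>> servo_tool:
  commands:
    - {"travel": [0,0,0],"delta_rot": [0,0,0],"fingers": 75}
    - {"travel": [0,0,0],"delta_rot": [0,0,0],"fingers": 75}
    - {"travel": [0,0,0],"delta_rot": [0,0,0],"fingers": 75}
    - {"travel": [0,0,0.4],"delta_rot": [0,0,0],"fingers": 75}
    - {"travel": [0,0,1],"delta_rot": [0,0,0],"fingers": 75}
    - {"travel": [0,0,1],"delta_rot": [0,0,0],"fingers": 75}
    - {"travel": [0,0,1],"delta_rot": [0,0,0],"fingers": 0}
    - {"travel": [0,0,0.5],"delta_rot": [0,0,0],"fingers": 0}

```text
time_s: 7.8
position: [0.6234, -0.2143, 0.1841]
tool_rot: [[0.121, 0.993, 0.002], [0.993, -0.121, -0.002], [-0.001, 0.002, -1.0]]
ft_force: [-0.0, 0.1, 0.4]
grip_width: 0.0845
```

```bash
python3 -c "
from h import *
rem('small')
snap('scene','s6')
a=cv2.imread('pics/s6.png');cv2.imwrite('pics/s6c.png',cv2.resize(a[120:220,190:320],(780,600),interpolation=cv2.INTER_CUBIC))"
```

```text
7.8 [ 0.6234 -0.2143  0.1841] yaw_y -6.97 tz [ 0.002 -0.002 -1.   ] F [-0.   0.1  0.4] w 0.0845 q [-29.  35.  60.  -0.  85. -22.]
rem m [0.0001 0.    ] units [0. 0.] along 0.0 lat -0.0001 rotz units -0.02 tilt fix units [0.016 0.015]
```

View pics/s6c.png

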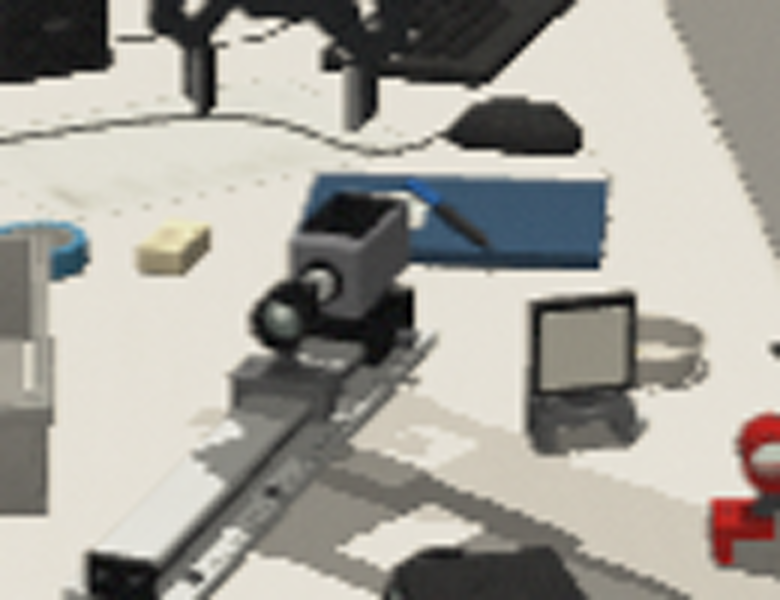

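```bash
cat >> h.py <<'E'
def tri(p,q):
    o=[];Dd=[]
    for n,px in (("top",p),("scene",q)):
        a=ray(n,px,0.);c=np.array(calibration(n)["position"]);o.append(c);Dd.append((a-c)/np.linalg.norm(a-c))
    A=np.array([Dd[0],-Dd[1]]).T;t=np.linalg.lstsq(A,o[1]-o[0],rcond=None)[0]
    X=o[0]+t[0]*Dd[0];Y=o[1]+t[1]*Dd[1];return ((X+Y)/2).round(4),np.linalg.norm(X-Y).round(4)
E
python3 - <<'E'
from h import *
def u(x,y):return (240+x/5-.4,180+y/5-.4)
def s(x,y):return (190+x/6-.4,120+y/6-.4)
print(tri(u(490,98),s(528,298)),tri(u(549,198),s(636,291)))
E
python3 -c "
import cv2
a=cv2.imread('pics/t2.png');cv2.imwrite('pics/t2d.png',cv2.resize(a[194:234,322:356],(510,600),interpolation=cv2.INTER_NEAREST))"
```

```text
(array([ 0.4854, -0.2434,  0.0884]), np.float64(0.0031)) (array([ 0.4301, -0.272 ,  0.0868]), np.float64(0.0029))
```

View pics/t2d.png

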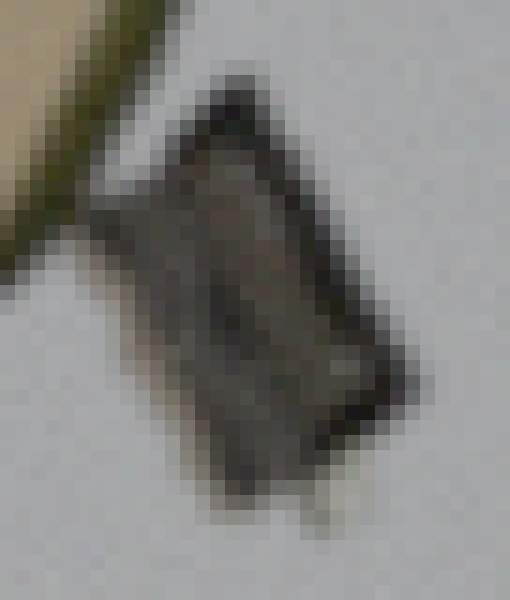

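>>> servo_tool:
  commands:
    - {"travel": [-0.6,-0.15,0],"delta_rot": [0,0,0.6],"fingers": 0}
    - {"travel": [-0.9,-0.22,0],"delta_rot": [0,0,0.9],"fingers": 0}
    - {"travel": [-0.9,-0.22,0],"delta_rot": [0,0,0.9],"fingers": 0}
    - {"travel": [-0.9,-0.22,0],"delta_rot": [0,0,0.9],"fingers": 0}
    - {"travel": [-0.9,-0.22,0],"delta_rot": [0,0,0.9],"fingers": 0}
    - {"travel": [-0.7,-0.17,0],"delta_rot": [0,0,0.7],"fingers": 0}
    - {"travel": [-0.4,-0.1,0],"delta_rot": [0,0,0.4],"fingers": 0}
    - {"travel": [0,0,0],"delta_rot": [0,0,0],"fingers": 0}

```text
time_s: 8.65
position: [0.4587, -0.2536, 0.1873]
tool_rot: [[-0.441, 0.897, 0.009], [0.897, 0.441, -0.0], [-0.004, 0.008, -1.0]]
ft_force: [-0.8, 1.1, 0.5]
grip_width: 0.0852
```

```bash
cat >> h.py <<'E'
def remp(x,y,yaw,z=None):
    s=observe();p=s["position"];e=np.array([x,y])-p[:2]
    a=np.degrees(np.arctan2(s["tool_rot"][1,1],s["tool_rot"][0,1]));zz=s["tool_rot"][:,2]
    st();print("rem m",e.round(4),"units",(e/.03).round(2),"rotz units",round((yaw-a)/6,2),"tilt fix",np.round(np.degrees([-zz[1],zz[0]])/6,3),"z units",None if z is None else round((z-p[2])/.03,2))
E
python3 -c "
from h import *
remp(.4555,-.2545,26.5,.041)
print(ray('top',(378.5,223.5),.02))"
```

```text
8.65 [ 0.4587 -0.2536  0.1873] yaw_y 26.2 tz [ 0.009 -0.    -1.   ] F [-0.8  1.1  0.5] w 0.0852 q [-42.  21.  83.   0.  75. -68.]
rem m [-0.0032 -0.0009] units [-0.11 -0.03] rotz units 0.05 tilt fix [0.001 0.082] z units -4.88
[ 0.42950647 -0.36308404  0.02      ]
```

>>> servo_tool:
  commands:
    - {"travel": [-0.06,-0.03,-0.3],"delta_rot": [0,0.07,0],"fingers": 0}
    - {"travel": [0,0,-0.8],"delta_rot": [0,0,0],"fingers": 0}
    - {"travel": [0,0,-0.6],"delta_rot": [0,0,0],"fingers": 0}
    - {"travel": [0,0,-0.2],"delta_rot": [0,0,0],"fingers": 0}
    - {"travel": [0,0,0],"delta_rot": [0,0,0],"fingers": 0}

```text
time_s: 9.15
position: [0.459, -0.254, 0.1268]
tool_rot: [[-0.438, 0.899, 0.001], [0.899, 0.438, -0.001], [-0.001, 0.001, -1.0]]
ft_force: [0.5, 0.3, 0.2]
grip_width: 0.0857
```

```bash
python3 -c "
from h import *
remp(.4555,-.2545,26.5,.041)
snap('scene','s7');snap('top','t7')
a=cv2.imread('pics/s7.png');cv2.imwrite('pics/s7c.png',cv2.resize(a[120:210,230:330],(667,600),interpolation=cv2.INTER_CUBIC))"
```

```text
9.15 [ 0.459  -0.254   0.1268] yaw_y 25.99 tz [ 0.001 -0.001 -1.   ] F [0.5 0.3 0.2] w 0.0857 q [-42.  25.  88.   0.  67. -68.]
rem m [-0.0035 -0.0005] units [-0.12 -0.02] rotz units 0.09 tilt fix [0.005 0.008] z units -2.86
```

View pics/s7c.png

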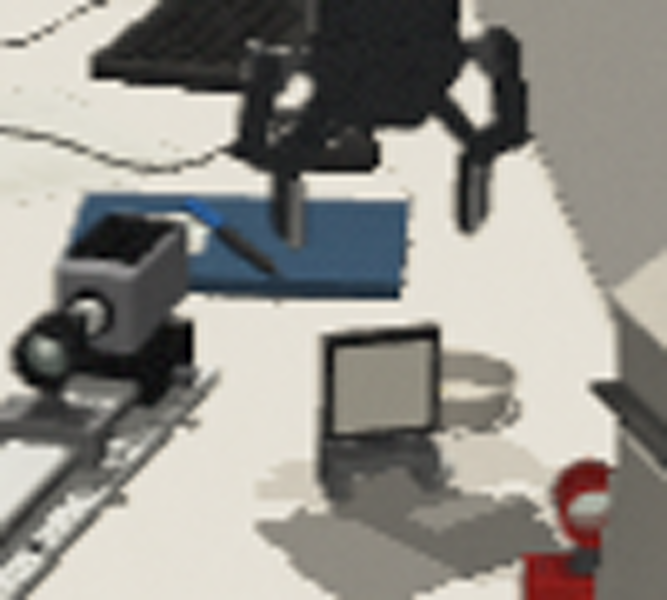

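>>> servo_tool:
  commands:
    - {"travel": [-0.05,-0.02,-0.5],"delta_rot": [0,0,0.05],"fingers": 0}
    - {"travel": [0,0,-0.7],"delta_rot": [0,0,0],"fingers": 0}
    - {"travel": [0,0,-0.7],"delta_rot": [0,0,0],"fingers": 0}
    - {"travel": [0,0,-0.5],"delta_rot": [0,0,0],"fingers": 0}
    - {"travel": [0,0,-0.1],"delta_rot": [0,0,0],"fingers": 0}
    - {"travel": [0,0,0],"delta_rot": [0,0,0],"fingers": 0}

```text
time_s: 9.85
position: [0.4613, -0.257, 0.056]
tool_rot: [[-0.443, 0.896, 0.011], [0.896, 0.443, -0.01], [-0.014, 0.006, -1.0]]
ft_force: [0.1, -0.7, 1.0]
grip_width: 0.0851
```

```bash
python3 -c "
from h import *
remp(.457,-.2545,26.5,.041)
snap('scene','s8');snap('top','t8')
a=cv2.imread('pics/s8.png');cv2.imwrite('pics/s8c.png',cv2.resize(a[120:210,230:330],(667,600),interpolation=cv2.INTER_CUBIC))"
```

```text
9.85 [ 0.4613 -0.257   0.056 ] yaw_y 26.31 tz [ 0.011 -0.01  -1.   ] F [ 0.1 -0.7  1. ] w 0.0851 q [-42.  31.  93.   0.  56. -68.]
rem m [-0.0043  0.0025] units [-0.14  0.08] rotz units 0.03 tilt fix [0.097 0.11 ] z units -0.5
```

View pics/s8c.png

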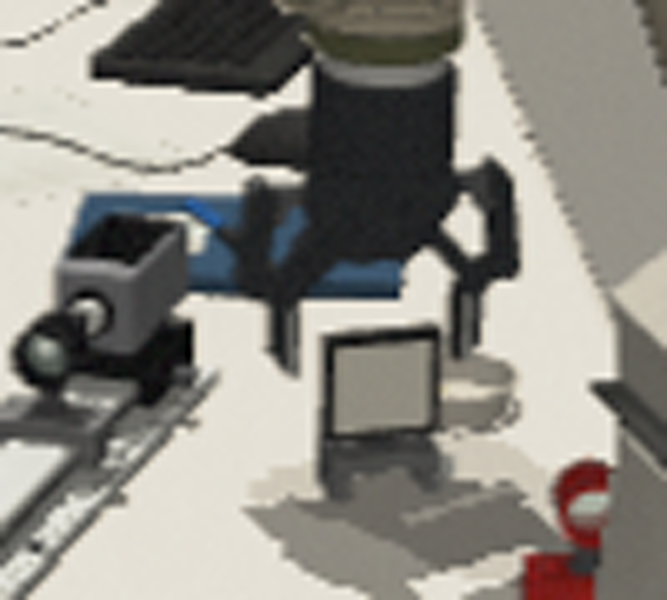

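>>> servo_tool:
  commands:
    - {"travel": [-0.1,0.06,-0.2],"delta_rot": [0.09,0.1,0.03],"fingers": 0}
    - {"travel": [-0.03,0.02,-0.25],"delta_rot": [0,0,0],"fingers": 0}
    - {"travel": [0,0,-0.05],"delta_rot": [0,0,0],"fingers": 0}
    - {"travel": [0,0,0],"delta_rot": [0,0,0],"fingers": 0}

```text
time_s: 10.35
position: [0.4578, -0.2551, 0.042]
tool_rot: [[-0.446, 0.895, 0.003], [0.895, 0.446, -0.003], [-0.004, 0.002, -1.0]]
ft_force: [0.4, 0.4, 0.2]
grip_width: 0.0852
```

```bash
python3 -c "
from h import *
remp(.457,-.2545,26.5,.041)"
```

```text
10.35 [ 0.4578 -0.2551  0.042 ] yaw_y 26.5 tz [ 0.003 -0.003 -1.   ] F [0.4 0.4 0.2] w 0.0852 q [-42.  32.  94.   0.  54. -69.]
rem m [-0.0008  0.0006] units [-0.03  0.02] rotz units -0.0 tilt fix [0.026 0.031] z units -0.03
```

>>> servo_tool:
  commands:
    - {"travel": [0,0,0],"delta_rot": [0.02,0.02,0],"fingers": 255}
    - {"travel": [0,0,0],"delta_rot": [0,0,0],"fingers": 255}
    - {"travel": [0,0,0],"delta_rot": [0,0,0],"fingers": 255}
    - {"travel": [0,0,0],"delta_rot": [0,0,0],"fingers": 255}
    - {"travel": [0,0,0],"delta_rot": [0,0,0],"fingers": 255}
  squeeze: 40

```text
time_s: 10.85
position: [0.4579, -0.2553, 0.0424]
tool_rot: [[-0.446, 0.895, 0.001], [0.895, 0.446, -0.001], [-0.001, 0.001, -1.0]]
ft_force: [0.7, -0.0, 0.1]
grip_width: 0.0636
```

```bash
python3 -c "
from h import *
remp(.457,-.2545,26.5,.041)
snap('scene','s9');snap('top','t9')
a=cv2.imread('pics/s9.png');cv2.imwrite('pics/s9c.png',cv2.resize(a[120:210,230:330],(667,600),interpolation=cv2.INTER_CUBIC))
a=cv2.imread('pics/t9.png');cv2.imwrite('pics/t9c.png',cv2.resize(a[150:270,260:420],(800,600),interpolation=cv2.INTER_CUBIC))"
```

```text
10.85 [ 0.4579 -0.2553  0.0424] yaw_y 26.5 tz [ 0.001 -0.001 -1.   ] F [ 0.7 -0.   0.1] w 0.0636 q [-42.  32.  93.   0.  55. -69.]
rem m [-0.0009  0.0008] units [-0.03  0.03] rotz units -0.0 tilt fix [0.009 0.013] z units -0.05
```

View pics/s9c.png

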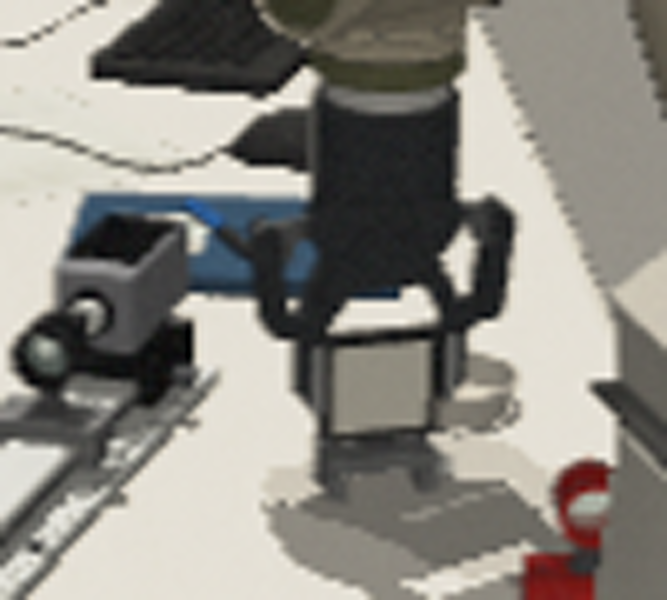

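View pics/t9c.png

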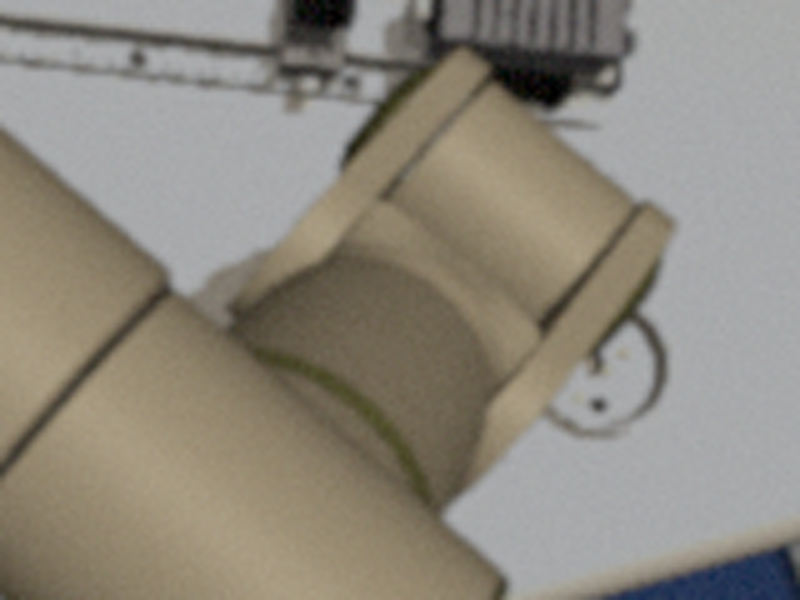

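>>> servo_tool:
  commands:
    - {"travel": [0,0,0.3],"delta_rot": [0,0,0],"fingers": 255}
    - {"travel": [0,0,0.8],"delta_rot": [0,0,0],"fingers": 255}
    - {"travel": [0,0,1],"delta_rot": [0,0,0],"fingers": 255}
    - {"travel": [0,0,1],"delta_rot": [0,0,0],"fingers": 255}
    - {"travel": [0.1,0.2,1],"delta_rot": [0,0,-0.2],"fingers": 255}
    - {"travel": [0.3,0.4,0.4],"delta_rot": [0,0,-0.4],"fingers": 255}
    - {"travel": [0.5,0.6,0],"delta_rot": [0,0,-0.5],"fingers": 255}
    - {"travel": [0.6,0.8,0],"delta_rot": [0,0,-0.6],"fingers": 255}

```text
time_s: 11.75
position: [0.5014, -0.1946, 0.1872]
tool_rot: [[-0.27, 0.963, 0.003], [0.963, 0.27, -0.001], [-0.001, 0.002, -1.0]]
ft_force: [0.6, 0.3, -1.6]
grip_width: 0.063
```

```bash
python3 -c "
from h import *
rem('screen')
snap('scene','s10')
a=cv2.imread('pics/s10.png');cv2.imwrite('pics/s10c.png',cv2.resize(a[100:210,220:330],(600,600),interpolation=cv2.INTER_CUBIC))"
```

```text
11.75 [ 0.5014 -0.1946  0.1872] yaw_y 15.69 tz [ 0.003 -0.001 -1.   ] F [ 0.6  0.3 -1.6] w 0.063 q [-34.  23.  81.   0.  77. -50.]
rem m [0.1466 0.1788] units [4.89 5.96] along 0.1955 lat -0.1235 rotz units -3.79 tilt fix units [0.006 0.024]
```

View pics/s10c.png

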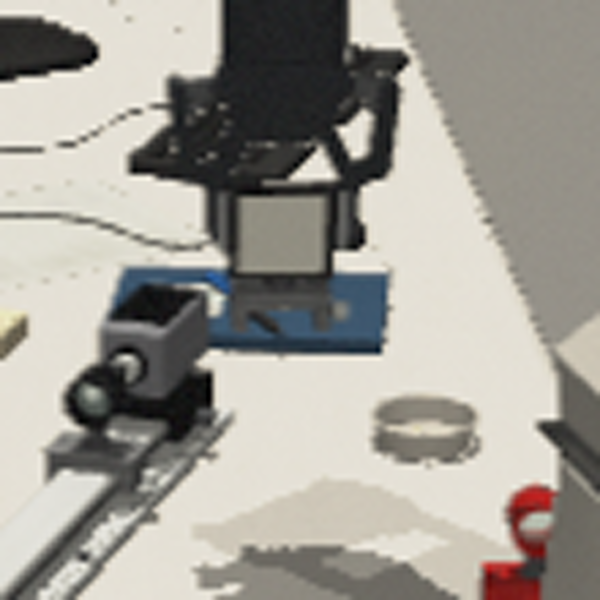

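>>> servo_tool:
  commands:
    - {"travel": [0.7,0.85,0],"delta_rot": [0,0,-0.6],"fingers": 255}
    - {"travel": [0.75,0.9,0],"delta_rot": [0,0,-0.6],"fingers": 255}
    - {"travel": [0.75,0.9,0],"delta_rot": [0,0,-0.6],"fingers": 255}
    - {"travel": [0.75,0.9,0],"delta_rot": [0,0,-0.6],"fingers": 255}
    - {"travel": [0.75,0.9,0],"delta_rot": [0,0,-0.6],"fingers": 255}
    - {"travel": [0.6,0.7,0],"delta_rot": [0,0,-0.4],"fingers": 255}
    - {"travel": [0.35,0.4,0],"delta_rot": [0,0,-0.2],"fingers": 255}
    - {"travel": [0,0,0],"delta_rot": [0,0,0],"fingers": 255}

```text
time_s: 12.6
position: [0.6463, -0.0154, 0.191]
tool_rot: [[0.115, 0.993, 0.004], [0.993, -0.115, -0.001], [-0.0, 0.004, -1.0]]
ft_force: [0.5, 0.7, -1.1]
grip_width: 0.0636
```

```bash
python3 -c "
from h import *
rem('screen')"
```

```text
12.6 [ 0.6463 -0.0154  0.191 ] yaw_y -6.63 tz [ 0.004 -0.001 -1.   ] F [ 0.5  0.7 -1.1] w 0.0636 q [-12.  33.  62.   0.  85.  -5.]
rem m [ 0.0016 -0.0004] units [ 0.05 -0.01] along -0.0002 lat -0.0017 rotz units -0.07 tilt fix units [0.007 0.034]
```

>>> servo_tool:
  commands:
    - {"travel": [0.05,-0.01,-0.4],"delta_rot": [0,0.03,-0.07],"fingers": 255}
    - {"travel": [0,0,-0.9],"delta_rot": [0,0,0],"fingers": 255}
    - {"travel": [0,0,-0.9],"delta_rot": [0,0,0],"fingers": 255}
    - {"travel": [0,0,-0.6],"delta_rot": [0,0,0],"fingers": 255}
    - {"travel": [0,0,-0.1],"delta_rot": [0,0,0],"fingers": 255}
    - {"travel": [0,0,0],"delta_rot": [0,0,0],"fingers": 255}

```text
time_s: 13.2
position: [0.6443, -0.0199, 0.0997]
tool_rot: [[0.125, 0.992, -0.003], [0.992, -0.125, -0.001], [-0.002, -0.003, -1.0]]
ft_force: [0.2, 0.7, -1.9]
grip_width: 0.0631
```

```bash
python3 -c "
from h import *
rem('screen')
snap('scene','s11')
a=cv2.imread('pics/s11.png');cv2.imwrite('pics/s11c.png',cv2.resize(a[120:240,170:290],(600,600),interpolation=cv2.INTER_CUBIC))"
```

```text
13.2 [ 0.6443 -0.0199  0.0997] yaw_y -7.18 tz [-0.003 -0.001 -1.   ] F [ 0.2  0.7 -1.9] w 0.0631 q [-12.  38.  69.  -0.  74.  -5.]
rem m [0.0037 0.0041] units [0.12 0.14] along 0.0045 lat -0.0031 rotz units 0.02 tilt fix units [ 0.013 -0.026]
```

View pics/s11c.png

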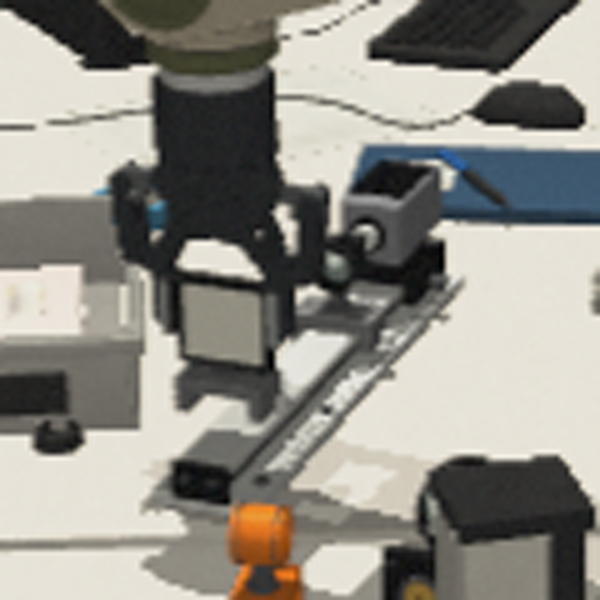

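>>> servo_tool:
  commands:
    - {"travel": [0.1,0.12,-0.1],"delta_rot": [0.01,-0.03,0.02],"fingers": 255}
    - {"travel": [0.02,0.02,-0.2],"delta_rot": [0,0,0],"fingers": 255}
    - {"travel": [0,0,-0.1],"delta_rot": [0,0,0],"fingers": 255}
    - {"travel": [0,0,0],"delta_rot": [0,0,0],"fingers": 255}

```text
time_s: 13.65
position: [0.6493, -0.0159, 0.0899]
tool_rot: [[0.123, 0.992, 0.006], [0.992, -0.123, -0.001], [-0.001, 0.006, -1.0]]
ft_force: [0.2, 0.3, -1.7]
grip_width: 0.0632
```

```bash
python3 -c "
from h import *
rem('screen')"
```

```text
13.65 [ 0.6493 -0.0159  0.0899] yaw_y -7.06 tz [ 0.006 -0.001 -1.   ] F [ 0.2  0.3 -1.7] w 0.0632 q [-12.  38.  69.  -0.  72.  -5.]
rem m [-0.0013  0.0001] units [-0.04  0.  ] along -0.0 lat 0.0013 rotz units -0.0 tilt fix units [0.012 0.056]
```

>>> servo_tool:
  commands:
    - {"travel": [-0.04,0,-0.1],"delta_rot": [0.01,0.05,0],"fingers": 255}
    - {"travel": [0,0,-0.15],"delta_rot": [0,0,0],"fingers": 255}
    - {"travel": [0,0,-0.1],"delta_rot": [0,0,0],"fingers": 255}

```text
time_s: 13.95
position: [0.6483, -0.0159, 0.0794]
tool_rot: [[0.123, 0.992, 0.002], [0.992, -0.123, -0.0], [-0.0, 0.002, -1.0]]
ft_force: [-0.1, -0.1, -1.9]
grip_width: 0.0635
```

```bash
python3 -c "
from h import *
rem('screen')"
```

```text
13.95 [ 0.6483 -0.0159  0.0794] yaw_y -7.05 tz [ 0.002 -0.    -1.   ] F [-0.1 -0.1 -1.9] w 0.0635 q [-12.  39.  70.  -0.  71.  -5.]
rem m [-0.0003  0.0001] units [-0.01  0.  ] along 0.0001 lat 0.0003 rotz units -0.0 tilt fix units [0.004 0.015]
```

>>> servo_tool:
  commands:
    - {"travel": [-0.01,0,-0.12],"delta_rot": [0,0.015,0],"fingers": 255}
    - {"travel": [0,0,-0.1],"delta_rot": [0,0,0],"fingers": 255}

```text
time_s: 14.15
position: [0.6479, -0.0159, 0.072]
tool_rot: [[0.123, 0.992, -0.0], [0.992, -0.123, -0.0], [-0.0, -0.0, -1.0]]
ft_force: [-0.0, 0.4, -0.4]
grip_width: 0.0636
```

```bash
python3 -c "
from h import *
rem('screen')"
```

```text
14.15 [ 0.6479 -0.0159  0.072 ] yaw_y -7.05 tz [-0. -0. -1.] F [-0.   0.4 -0.4] w 0.0636 q [-12.  40.  70.  -0.  70.  -5.]
rem m [0.0001 0.0001] units [0. 0.] along 0.0001 lat -0.0 rotz units -0.0 tilt fix units [ 0.004 -0.004]
```

>>> servo_tool:
  commands:
    - {"travel": [0,0,-0.12],"delta_rot": [0,0,0],"fingers": 255}
    - {"travel": [0,0,-0.1],"delta_rot": [0,0,0],"fingers": 255}
    - {"travel": [0,0,-0.07],"delta_rot": [0,0,0],"fingers": 255}

```text
time_s: 14.45
position: [0.6478, -0.0159, 0.0623]
tool_rot: [[0.123, 0.992, -0.001], [0.992, -0.123, -0.0], [-0.0, -0.001, -1.0]]
ft_force: [-4.7, 1.7, 25.2]
grip_width: 0.0633
```

>>> servo_tool:
  commands:
    - {"travel": [0,0,-0.05],"delta_rot": [0,0,0],"fingers": 255}

```text
time_s: 14.55
position: [0.6479, -0.0159, 0.0623]
tool_rot: [[0.123, 0.992, -0.0], [0.992, -0.123, -0.001], [-0.001, -0.0, -1.0]]
ft_force: [-8.0, 1.4, 21.8]
grip_width: 0.0633
```

>>> servo_tool:
  commands:
    - {"travel": [0,0,0.02],"delta_rot": [0,0,0],"fingers": 0}
    - {"travel": [0,0,0],"delta_rot": [0,0,0],"fingers": 0}
    - {"travel": [0,0,0],"delta_rot": [0,0,0],"fingers": 0}
    - {"travel": [0,0,0.4],"delta_rot": [0,0,0],"fingers": 0}
    - {"travel": [0,0,1],"delta_rot": [0,0,0],"fingers": 0}
    - {"travel": [0,0,1],"delta_rot": [0,0,0],"fingers": 0}
    - {"travel": [0,0,1],"delta_rot": [0,0,0],"fingers": 0}
    - {"travel": [0,0,0.6],"delta_rot": [0,0,0],"fingers": 0}

```text
time_s: 15.35
position: [0.6468, -0.0158, 0.1882]
tool_rot: [[0.123, 0.992, -0.003], [0.992, -0.123, -0.0], [-0.0, -0.003, -1.0]]
ft_force: [-0.9, -0.1, -0.1]
grip_width: 0.0852
```

```bash
python3 -c "
from h import *
remp(.463,.087,-3,.041)
snap('scene','s12');snap('top','t12')
a=cv2.imread('pics/s12.png');cv2.imwrite('pics/s12c.png',cv2.resize(a[140:270,180:310],(600,600),interpolation=cv2.INTER_CUBIC))
a=cv2.imread('pics/t12.png');cv2.imwrite('pics/t12c.png',cv2.resize(a[130:250,150:310],(800,600),interpolation=cv2.INTER_CUBIC))"
```

```text
15.35 [ 0.6468 -0.0158  0.1882] yaw_y -7.05 tz [-0.003 -0.    -1.   ] F [-0.9 -0.1 -0.1] w 0.0852 q [-12.  33.  61.  -0.  85.  -5.]
rem m [-0.1838  0.1028] units [-6.13  3.43] rotz units 0.67 tilt fix [ 0.001 -0.027] z units -4.91
```

View pics/s12c.png

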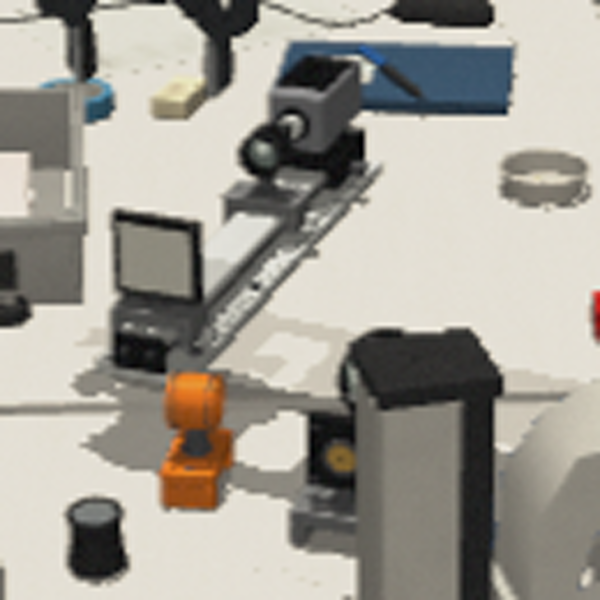

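View pics/t12c.png

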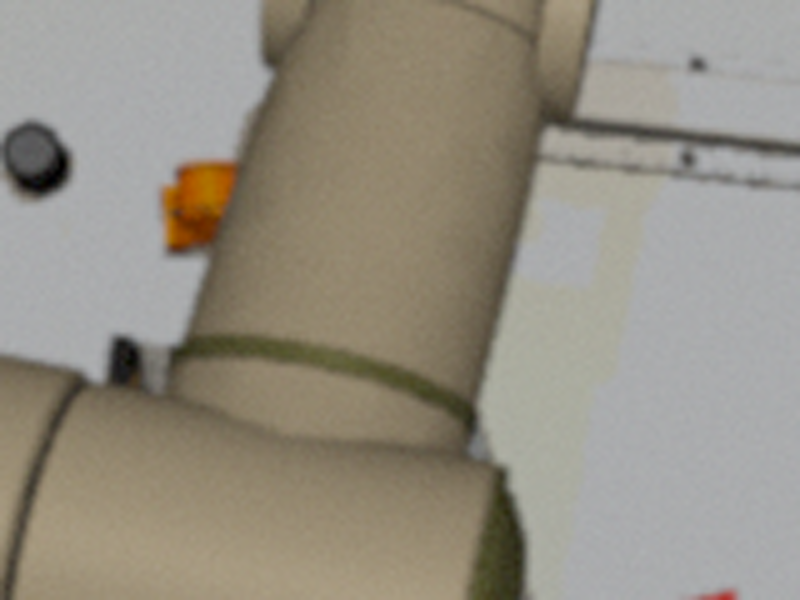

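```bash
python3 - <<'E'
from h import *
def uL(x,y):return ((x-384)/12+195-.46,194+y/12-.46)
def uP(x,y):return (x/12+160-.46,194+y/12-.46)
a=ray("top",uL(677,90),.022);b=ray("top",uL(658,345),.022);d=a-b
print(a,b,np.linalg.norm(d),np.degrees(np.arctan2(d[1],d[0])))
a=ray("top",uP(300,75),.022);b=ray("top",uP(272,325),.022);d=a-b
print(a,b,np.linalg.norm(d),np.degrees(np.arctan2(d[1],d[0])))
E
```

```text
[0.49384798 0.06779538 0.022     ] [0.43557707 0.07164658 0.022     ] 0.05839803606111482 -3.781253041545031
[0.49796468 0.16144605 0.022     ] [0.440781   0.16649624 0.022     ] 0.05740625355087541 -5.04699773222875
```

>>> servo_tool:
  commands:
    - {"travel": [-0.6,0.33,0],"delta_rot": [0,-0.02,0.1],"fingers": 0}
    - {"travel": [-1,0.56,0],"delta_rot": [0,0,0.1],"fingers": 0}
    - {"travel": [-1,0.56,0],"delta_rot": [0,0,0.1],"fingers": 0}
    - {"travel": [-1,0.56,0],"delta_rot": [0,0,0.1],"fingers": 0}
    - {"travel": [-1,0.56,0],"delta_rot": [0,0,0.1],"fingers": 0}
    - {"travel": [-0.8,0.45,0],"delta_rot": [0,0,0],"fingers": 0}
    - {"travel": [-0.4,0.25,0],"delta_rot": [0,0,0],"fingers": 0}
    - {"travel": [0,0,0],"delta_rot": [0,0,0],"fingers": 0}

```text
time_s: 16.25
position: [0.4633, 0.0849, 0.1836]
tool_rot: [[0.07, 0.998, -0.006], [0.998, -0.07, 0.0], [-0.0, -0.006, -1.0]]
ft_force: [-0.2, -0.1, 0.7]
grip_width: 0.0857
```

```bash
python3 -c "
from h import *
remp(.4645,.087,-3.8,.041)"
```

```text
16.25 [0.4633 0.0849 0.1836] yaw_y -3.99 tz [-0.006  0.    -1.   ] F [-0.2 -0.1  0.7] w 0.0857 q [-4. 17. 91. -0. 73. -0.]
rem m [0.0012 0.0021] units [0.04 0.07] rotz units 0.03 tilt fix [-0.003 -0.055] z units -4.75
```

>>> servo_tool:
  commands:
    - {"travel": [0.04,0.06,-0.4],"delta_rot": [0,-0.05,0.03],"fingers": 0}
    - {"travel": [0,0,-0.8],"delta_rot": [0,0,0],"fingers": 0}
    - {"travel": [0,0,-0.6],"delta_rot": [0,0,0],"fingers": 0}
    - {"travel": [0,0,-0.1],"delta_rot": [0,0,0],"fingers": 0}
    - {"travel": [0,0,0],"delta_rot": [0,0,0],"fingers": 0}

```text
time_s: 16.75
position: [0.4672, 0.0852, 0.1243]
tool_rot: [[0.067, 0.998, 0.001], [0.998, -0.067, -0.0], [-0.0, 0.001, -1.0]]
ft_force: [0.1, 0.6, 0.6]
grip_width: 0.0857
```

```bash
python3 -c "
from h import *
remp(.4645,.087,-3.8,.041)
snap('scene','s13');snap('top','t13')
a=cv2.imread('pics/s13.png');cv2.imwrite('pics/s13c.png',cv2.resize(a[150:270,200:320],(600,600),interpolation=cv2.INTER_CUBIC))
a=cv2.imread('pics/t13.png');cv2.imwrite('pics/t13c.png',cv2.resize(a[150:270,150:310],(800,600),interpolation=cv2.INTER_CUBIC))"
```

```text
16.75 [0.4672 0.0852 0.1243] yaw_y -3.84 tz [ 0.001 -0.    -1.   ] F [0.1 0.6 0.6] w 0.0857 q [-4. 21. 96. -0. 63. -0.]
rem m [-0.0027  0.0018] units [-0.09  0.06] rotz units 0.01 tilt fix [0.002 0.01 ] z units -2.78
```

View pics/s13c.png

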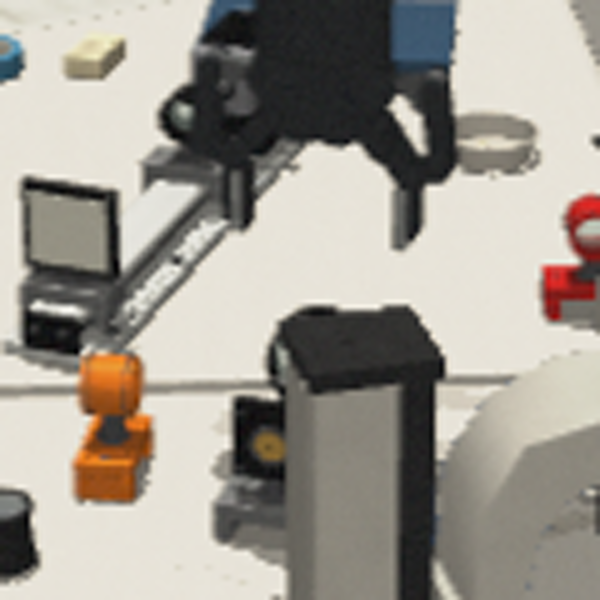

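View pics/t13c.png

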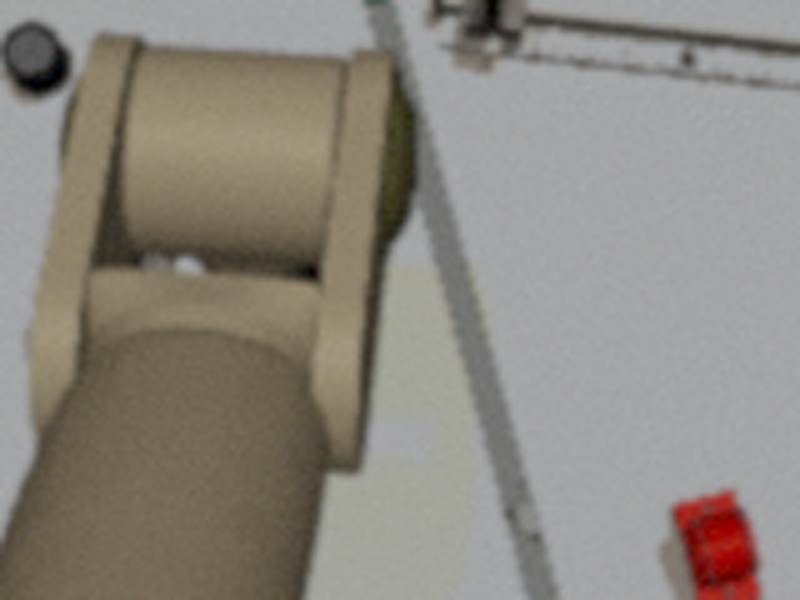

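```bash
python3 - <<'E'
from h import *
for x in (.460,.4645,.468): print(x,proj("scene",[x+.031,.085+.009,.058]),"top",proj("scene",[x,.095,.089]))
E
```

```text
0.46 [255.04519417 222.04713486] top [265.64491155 213.57612574]
0.4645 [253.51194213 221.8920348 ] top [264.08339318 213.42404896]
0.468 [252.32070074 221.77153171] top [262.87020919 213.30589658]
```

Matches x ≈ 0.4645. Descend in stages.

>>> servo_tool:
  commands:
    - {"travel": [-0.08,0.05,-0.4],"delta_rot": [0,0.01,0],"fingers": 0}
    - {"travel": [0,0,-0.6],"delta_rot": [0,0,0],"fingers": 0}
    - {"travel": [0,0,-0.3],"delta_rot": [0,0,0],"fingers": 0}
    - {"travel": [0,0,0],"delta_rot": [0,0,0],"fingers": 0}

```text
time_s: 17.25
position: [0.4675, 0.0864, 0.0881]
tool_rot: [[0.067, 0.998, 0.009], [0.998, -0.067, -0.001], [-0.0, 0.009, -1.0]]
ft_force: [0.0, -0.1, -0.7]
grip_width: 0.0852
```

```bash
python3 -c "
from h import *
remp(.4645,.087,-3.8,.041)"
```

```text
17.25 [0.4675 0.0864 0.0881] yaw_y -3.86 tz [ 0.009 -0.001 -1.   ] F [ 0.  -0.1 -0.7] w 0.0852 q [-4. 24. 99. -0. 57.  0.]
rem m [-0.003   0.0006] units [-0.1   0.02] rotz units 0.01 tilt fix [0.008 0.084] z units -1.57
```

>>> servo_tool:
  commands:
    - {"travel": [-0.1,0.02,-0.3],"delta_rot": [0,0.08,0],"fingers": 0}
    - {"travel": [-0.03,0,-0.5],"delta_rot": [0,0.02,0],"fingers": 0}
    - {"travel": [-0.03,0,-0.4],"delta_rot": [0,0.02,0],"fingers": 0}
    - {"travel": [-0.02,0,-0.2],"delta_rot": [0,0.01,0],"fingers": 0}
    - {"travel": [0,0,0],"delta_rot": [0,0,0],"fingers": 0}

```text
time_s: 17.75
position: [0.4633, 0.087, 0.0464]
tool_rot: [[0.067, 0.998, -0.001], [0.998, -0.067, -0.001], [-0.001, -0.001, -1.0]]
ft_force: [0.4, -0.1, 0.4]
grip_width: 0.0855
```

```bash
python3 -c "
from h import *
remp(.4645,.087,-3.8,.041)"
```

```text
17.75 [0.4633 0.087  0.0464] yaw_y -3.86 tz [-0.001 -0.001 -1.   ] F [ 0.4 -0.1  0.4] w 0.0855 q [ -4.  28. 101.  -0.  51.   0.]
rem m [0.0012 0.    ] units [0.04 0.  ] rotz units 0.01 tilt fix [ 0.011 -0.012] z units -0.18
```

>>> servo_tool:
  commands:
    - {"travel": [0.03,0,-0.15],"delta_rot": [0,0,0],"fingers": 0}
    - {"travel": [0,0,0],"delta_rot": [0,0,0],"fingers": 255}
    - {"travel": [0,0,0],"delta_rot": [0,0,0],"fingers": 255}
    - {"travel": [0,0,0],"delta_rot": [0,0,0],"fingers": 255}
    - {"travel": [0,0,0],"delta_rot": [0,0,0],"fingers": 255}
    - {"travel": [0,0,0],"delta_rot": [0,0,0],"fingers": 255}
  squeeze: 40

```text
time_s: 18.35
position: [0.4653, 0.087, 0.0434]
tool_rot: [[0.067, 0.998, 0.002], [0.998, -0.067, -0.001], [-0.001, 0.002, -1.0]]
ft_force: [0.5, 0.1, -2.2]
grip_width: 0.0602
```

```bash
python3 -c "
from h import *
remp(.4645,.087,-3.8,.041)"
```

```text
18.35 [0.4653 0.087  0.0434] yaw_y -3.84 tz [ 0.002 -0.001 -1.   ] F [ 0.5  0.1 -2.2] w 0.0602 q [ -4.  28. 101.  -0.  50.   0.]
rem m [-0.0008  0.    ] units [-0.03  0.  ] rotz units 0.01 tilt fix [0.014 0.02 ] z units -0.08
```

>>> servo_tool:
  commands:
    - {"travel": [0,0,0.3],"delta_rot": [0,0,0],"fingers": 255}
    - {"travel": [0,0,0.8],"delta_rot": [0,0,0],"fingers": 255}
    - {"travel": [0,0,1],"delta_rot": [0,0,0],"fingers": 255}
    - {"travel": [0,0,1],"delta_rot": [0,0,0],"fingers": 255}
    - {"travel": [0.1,-0.1,1],"delta_rot": [0,0,0],"fingers": 255}
    - {"travel": [0.3,-0.3,0.4],"delta_rot": [0,0,-0.1],"fingers": 255}
    - {"travel": [0.5,-0.45,0],"delta_rot": [0,0,-0.1],"fingers": 255}
    - {"travel": [0.7,-0.65,0],"delta_rot": [0,0,-0.1],"fingers": 255}

```text
time_s: 19.15
position: [0.5104, 0.0429, 0.1887]
tool_rot: [[0.096, 0.995, 0.001], [0.995, -0.096, -0.001], [-0.001, 0.001, -1.0]]
ft_force: [0.1, 0.6, -2.0]
grip_width: 0.0603
```

```bash
python3 -c "
from h import *
rem('large')
snap('scene','s14')
a=cv2.imread('pics/s14.png');cv2.imwrite('pics/s14c.png',cv2.resize(a[110:230,190:310],(600,600),interpolation=cv2.INTER_CUBIC))"
```

```text
19.15 [0.5104 0.0429 0.1887] yaw_y -5.5 tz [ 0.001 -0.001 -1.   ] F [ 0.1  0.6 -2. ] w 0.0603 q [-8. 20. 84. -0. 75. -3.]
rem m [ 0.1303 -0.1182] units [ 4.34 -3.94] along -0.1013 lat -0.1438 rotz units -0.26 tilt fix units [0.01  0.011]
```

View pics/s14c.png

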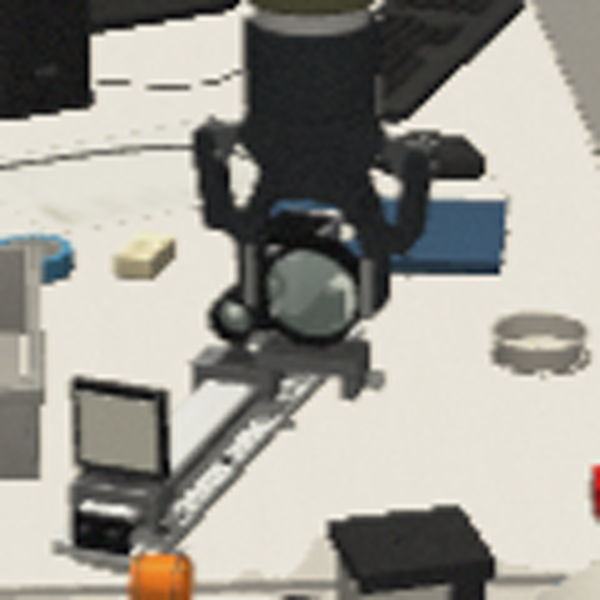

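>>> servo_tool:
  commands:
    - {"travel": [0.7,-0.65,0],"delta_rot": [0,0,-0.1],"fingers": 255}
    - {"travel": [0.8,-0.7,0],"delta_rot": [0,0,-0.1],"fingers": 255}
    - {"travel": [0.8,-0.7,0],"delta_rot": [0,0,0],"fingers": 255}
    - {"travel": [0.8,-0.7,0],"delta_rot": [0,0,0],"fingers": 255}
    - {"travel": [0.6,-0.55,0],"delta_rot": [0,0,0],"fingers": 255}
    - {"travel": [0.35,-0.3,0],"delta_rot": [0,0,0],"fingers": 255}
    - {"travel": [0.1,-0.1,0],"delta_rot": [0,0,0],"fingers": 255}
    - {"travel": [0,0,0],"delta_rot": [0,0,0],"fingers": 255}

```text
time_s: 20.0
position: [0.6406, -0.0762, 0.1912]
tool_rot: [[0.122, 0.993, 0.002], [0.993, -0.122, -0.002], [-0.002, 0.002, -1.0]]
ft_force: [-0.0, -0.3, -2.0]
grip_width: 0.0603
```

```bash
python3 -c "
from h import *
rem('large')"
```

```text
20.0 [ 0.6406 -0.0762  0.1912] yaw_y -7.0 tz [ 0.002 -0.002 -1.   ] F [-0.  -0.3 -2. ] w 0.0603 q [-17.  33.  62.  -0.  85. -10.]
rem m [-0.      0.0008] units [-0.    0.03] along 0.0008 lat 0.0001 rotz units -0.01 tilt fix units [0.018 0.016]
```

>>> servo_tool:
  commands:
    - {"travel": [0,0.03,-0.4],"delta_rot": [0.01,0.01,0],"fingers": 255}
    - {"travel": [0,0,-0.8],"delta_rot": [0,0,0],"fingers": 255}
    - {"travel": [0,0,-0.8],"delta_rot": [0,0,0],"fingers": 255}
    - {"travel": [0,0,-0.5],"delta_rot": [0,0,0],"fingers": 255}
    - {"travel": [0,0,-0.2],"delta_rot": [0,0,0],"fingers": 255}
    - {"travel": [0,0,0],"delta_rot": [0,0,0],"fingers": 255}

```text
time_s: 20.6
position: [0.6363, -0.0703, 0.1062]
tool_rot: [[0.118, 0.993, -0.002], [0.993, -0.118, 0.001], [0.0, -0.002, -1.0]]
ft_force: [0.5, 0.6, -2.2]
grip_width: 0.0605
```

```bash
python3 -c "
from h import *
rem('large')
snap('scene','s15')
a=cv2.imread('pics/s15.png');cv2.imwrite('pics/s15c.png',cv2.resize(a[120:240,190:310],(600,600),interpolation=cv2.INTER_CUBIC))"
```

```text
20.6 [ 0.6363 -0.0703  0.1062] yaw_y -6.79 tz [-0.002  0.001 -1.   ] F [ 0.5  0.6 -2.2] w 0.0605 q [-17.  37.  69.   0.  74. -10.]
rem m [ 0.0043 -0.0051] units [ 0.14 -0.17] along -0.0045 lat -0.0049 rotz units -0.04 tilt fix units [-0.007 -0.019]
```

View pics/s15c.png

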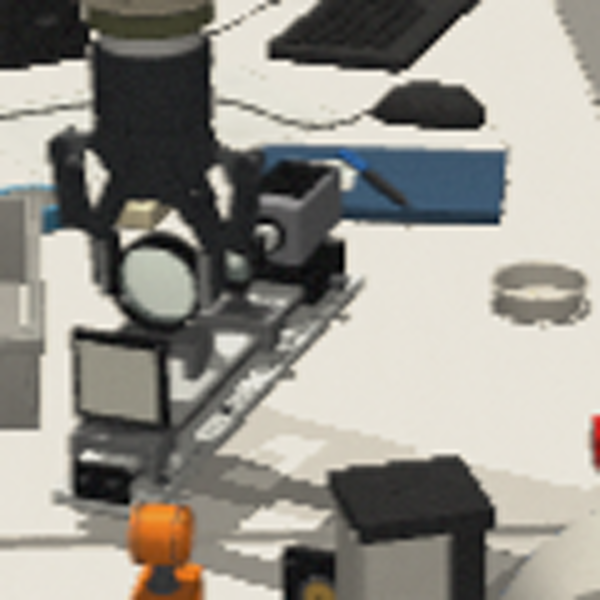

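>>> servo_tool:
  commands:
    - {"travel": [0.12,-0.14,-0.1],"delta_rot": [0,-0.02,-0.04],"fingers": 255}
    - {"travel": [0.03,-0.03,-0.2],"delta_rot": [0,0,0],"fingers": 255}
    - {"travel": [0,0,-0.15],"delta_rot": [0,0,0],"fingers": 255}
    - {"travel": [0,0,0],"delta_rot": [0,0,0],"fingers": 255}

```text
time_s: 21.05
position: [0.6423, -0.076, 0.0946]
tool_rot: [[0.123, 0.992, 0.005], [0.992, -0.123, -0.001], [-0.0, 0.005, -1.0]]
ft_force: [0.4, -0.5, -1.3]
grip_width: 0.0606
```

```bash
python3 -c "
from h import *
rem('large')"
```

```text
21.05 [ 0.6423 -0.076   0.0946] yaw_y -7.04 tz [ 0.005 -0.001 -1.   ] F [ 0.4 -0.5 -1.3] w 0.0606 q [-17.  38.  69.   0.  73. -10.]
rem m [-0.0017  0.0007] units [-0.06  0.02] along 0.0004 lat 0.0018 rotz units -0.0 tilt fix units [0.008 0.05 ]
```

>>> servo_tool:
  commands:
    - {"travel": [-0.05,0.02,-0.15],"delta_rot": [0.01,0.05,0],"fingers": 255}
    - {"travel": [0,0,-0.2],"delta_rot": [0,0,0],"fingers": 255}
    - {"travel": [0,0,-0.1],"delta_rot": [0,0,0],"fingers": 255}

```text
time_s: 21.35
position: [0.6409, -0.0755, 0.0806]
tool_rot: [[0.123, 0.992, 0.001], [0.992, -0.123, 0.0], [0.0, 0.001, -1.0]]
ft_force: [0.4, 0.7, -2.4]
grip_width: 0.0609
```

```bash
python3 -c "
from h import *
rem('large')"
```

```text
21.35 [ 0.6409 -0.0755  0.0806] yaw_y -7.05 tz [ 0.001  0.    -1.   ] F [ 0.4  0.7 -2.4] w 0.0609 q [-17.  39.  70.   0.  71. -10.]
rem m [-0.0003  0.0001] units [-0.01  0.  ] along 0.0001 lat 0.0003 rotz units -0.0 tilt fix units [-0.     0.006]
```

>>> servo_tool:
  commands:
    - {"travel": [-0.01,0,-0.12],"delta_rot": [0,0.01,0],"fingers": 255}
    - {"travel": [0,0,-0.1],"delta_rot": [0,0,0],"fingers": 255}

```text
time_s: 21.55
position: [0.6405, -0.0754, 0.0733]
tool_rot: [[0.123, 0.992, -0.001], [0.992, -0.123, 0.0], [0.0, -0.001, -1.0]]
ft_force: [-0.5, -0.1, -1.4]
grip_width: 0.0606
```

```bash
python3 -c "
from h import *
rem('large')"
```

```text
21.55 [ 0.6405 -0.0754  0.0733] yaw_y -7.05 tz [-0.001  0.    -1.   ] F [-0.5 -0.1 -1.4] w 0.0606 q [-17.  39.  71.  -0.  70. -10.]
rem m [0.0001 0.    ] units [0. 0.] along 0.0 lat -0.0001 rotz units -0.0 tilt fix units [-0.001 -0.008]
```

>>> servo_tool:
  commands:
    - {"travel": [0,0,-0.12],"delta_rot": [0,0,0],"fingers": 255}
    - {"travel": [0,0,-0.1],"delta_rot": [0,0,0],"fingers": 255}

```text
time_s: 21.75
position: [0.6405, -0.0754, 0.066]
tool_rot: [[0.123, 0.992, -0.001], [0.992, -0.123, 0.0], [0.0, -0.001, -1.0]]
ft_force: [0.7, -0.9, -1.4]
grip_width: 0.0607
```

>>> servo_tool:
  commands:
    - {"travel": [0,0,-0.06],"delta_rot": [0,0,0],"fingers": 255}

```text
time_s: 21.85
position: [0.6405, -0.0754, 0.0639]
tool_rot: [[0.123, 0.992, -0.001], [0.992, -0.123, 0.0], [0.0, -0.001, -1.0]]
ft_force: [0.2, 0.1, -2.6]
grip_width: 0.061
```

>>> servo_tool:
  commands:
    - {"travel": [0,0,-0.06],"delta_rot": [0,0,0],"fingers": 255}

```text
time_s: 21.95
position: [0.6405, -0.0754, 0.062]
tool_rot: [[0.123, 0.992, -0.001], [0.992, -0.123, 0.0], [0.0, -0.001, -1.0]]
ft_force: [-3.5, 2.5, 19.5]
grip_width: 0.0609
```

>>> servo_tool:
  commands:
    - {"travel": [0,0,0.02],"delta_rot": [0,0,0],"fingers": 0}
    - {"travel": [0,0,0],"delta_rot": [0,0,0],"fingers": 0}
    - {"travel": [0,0,0],"delta_rot": [0,0,0],"fingers": 0}
    - {"travel": [0,0,0.4],"delta_rot": [0,0,0],"fingers": 0}
    - {"travel": [0,0,1],"delta_rot": [0,0,0],"fingers": 0}
    - {"travel": [0,0,1],"delta_rot": [0,0,0],"fingers": 0}
    - {"travel": [0,0,1],"delta_rot": [0,0,0],"fingers": 0}
    - {"travel": [0,0,0.6],"delta_rot": [0,0,0],"fingers": 0}

```text
time_s: 22.75
position: [0.6396, -0.0752, 0.1892]
tool_rot: [[0.123, 0.992, -0.002], [0.992, -0.123, 0.0], [0.0, -0.002, -1.0]]
ft_force: [-0.2, 0.7, 0.1]
grip_width: 0.0857
```

```bash
python3 -c "
from h import *
remp(.4705,.181,-5,.041)
snap('scene','s16')
a=cv2.imread('pics/s16.png');cv2.imwrite('pics/s16c.png',cv2.resize(a[140:260,180:300],(600,600),interpolation=cv2.INTER_CUBIC))"
```

```text
22.75 [ 0.6396 -0.0752  0.1892] yaw_y -7.05 tz [-0.002  0.    -1.   ] F [-0.2  0.7  0.1] w 0.0857 q [-17.  33.  62.  -0.  85. -10.]
rem m [-0.1691  0.2562] units [-5.64  8.54] rotz units 0.34 tilt fix [-0.004 -0.018] z units -4.94
```

View pics/s16c.png

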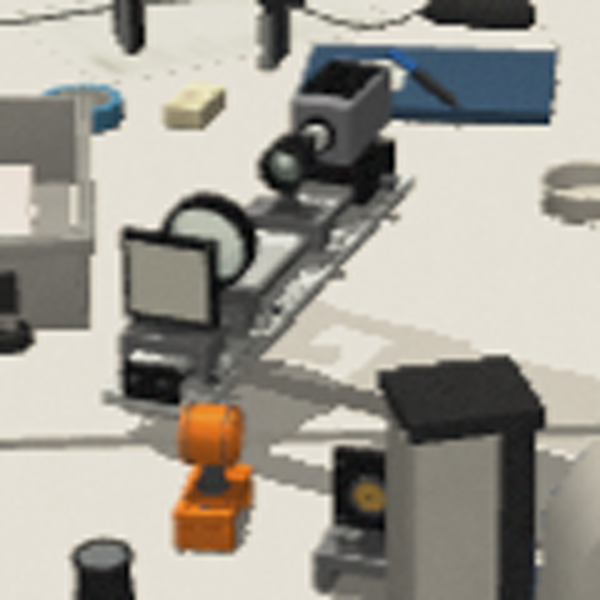

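>>> servo_tool:
  commands:
    - {"travel": [-0.45,0.65,0],"delta_rot": [0,-0.02,0.05],"fingers": 40}
    - {"travel": [-0.66,1,0],"delta_rot": [0,0,0.05],"fingers": 40}
    - {"travel": [-0.66,1,0],"delta_rot": [0,0,0.05],"fingers": 40}
    - {"travel": [-0.66,1,0],"delta_rot": [0,0,0.05],"fingers": 40}
    - {"travel": [-0.66,1,0],"delta_rot": [0,0,0.05],"fingers": 40}
    - {"travel": [-0.66,1,0],"delta_rot": [0,0,0.05],"fingers": 40}
    - {"travel": [-0.66,1,0],"delta_rot": [0,0,0],"fingers": 40}
    - {"travel": [-0.6,0.9,0],"delta_rot": [0,0,0],"fingers": 40}

```text
time_s: 23.6
position: [0.4855, 0.1547, 0.1975]
tool_rot: [[0.097, 0.995, 0.015], [0.995, -0.097, -0.003], [-0.001, 0.015, -1.0]]
ft_force: [-0.1, 0.3, 1.6]
grip_width: 0.0721
```

```bash
python3 -c "
from h import *
remp(.4705,.181,-5,.041)"
```

```text
23.6 [0.4855 0.1547 0.1975] yaw_y -5.54 tz [ 0.015 -0.003 -1.   ] F [-0.1  0.3  1.6] w 0.0721 q [ 4. 19. 85. -0. 76. 10.]
rem m [-0.015   0.0263] units [-0.5   0.88] rotz units 0.09 tilt fix [0.025 0.141] z units -5.22
```

>>> servo_tool:
  commands:
    - {"travel": [-0.35,0.6,0],"delta_rot": [0.02,0.12,0.08],"fingers": 40}
    - {"travel": [-0.1,0.2,-0.2],"delta_rot": [0,0,0],"fingers": 40}
    - {"travel": [0,0,-0.6],"delta_rot": [0,0,0],"fingers": 40}
    - {"travel": [0,0,-0.7],"delta_rot": [0,0,0],"fingers": 40}
    - {"travel": [0,0,-0.4],"delta_rot": [0,0,0],"fingers": 40}
    - {"travel": [0,0,-0.1],"delta_rot": [0,0,0],"fingers": 40}
    - {"travel": [0,0,0],"delta_rot": [0,0,0],"fingers": 40}

```text
time_s: 24.3
position: [0.4705, 0.1808, 0.1371]
tool_rot: [[0.085, 0.996, 0.008], [0.996, -0.085, -0.0], [0.0, 0.008, -1.0]]
ft_force: [-0.5, 0.2, -0.4]
grip_width: 0.0718
```

```bash
python3 -c "
from h import *
remp(.4705,.181,-5,.041)
snap('scene','s17');snap('top','t17')
a=cv2.imread('pics/s17.png');cv2.imwrite('pics/s17c.png',cv2.resize(a[160:280,190:310],(600,600),interpolation=cv2.INTER_CUBIC))"
```

```text
24.3 [0.4705 0.1808 0.1371] yaw_y -4.87 tz [ 0.008 -0.    -1.   ] F [-0.5  0.2 -0.4] w 0.0718 q [ 8. 22. 90. -0. 67. 12.]
rem m [-0.      0.0002] units [-0.    0.01] rotz units -0.02 tilt fix [0.003 0.077] z units -3.2
```

View pics/s17c.png

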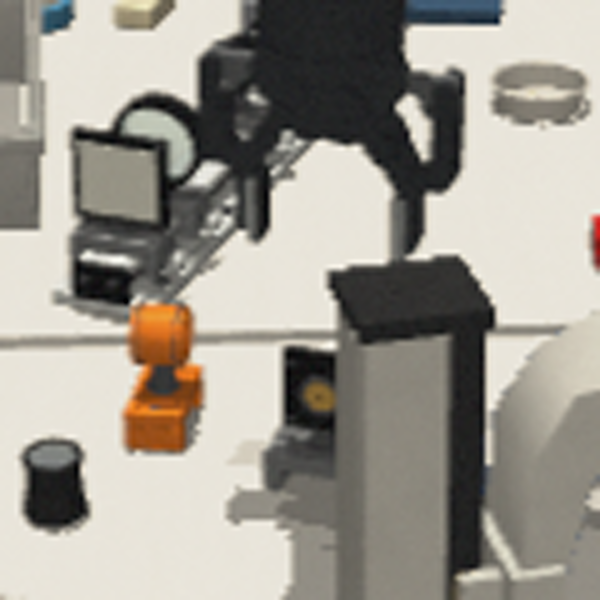

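```bash
python3 -c "
from h import *
for x in (.467,.4705,.474): print(proj('scene',[x+.023,.179+.005,.058]))
print(tri((175.2,207.6),(190+319/5-.4,160+398/5-.4)))"
```

```text
[248.1338987 237.3606003]
[246.87362398 237.22509223]
[245.61461134 237.08971987]
(array([0.4735, 0.1819, 0.0525]), np.float64(0.0048))
```

>>> servo_tool:
  commands:
    - {"travel": [-0.02,0,-0.4],"delta_rot": [0,0.07,-0.02],"fingers": 40}
    - {"travel": [-0.02,0,-0.7],"delta_rot": [0,0.01,0],"fingers": 40}
    - {"travel": [-0.02,0,-0.5],"delta_rot": [0,0.01,0],"fingers": 40}
    - {"travel": [0,0,-0.1],"delta_rot": [0,0,0],"fingers": 40}
    - {"travel": [0,0,0],"delta_rot": [0,0,0],"fingers": 40}

```text
time_s: 24.9
position: [0.4702, 0.1807, 0.0855]
tool_rot: [[0.088, 0.996, 0.003], [0.996, -0.088, 0.001], [0.001, 0.003, -1.0]]
ft_force: [-0.2, 0.1, -0.1]
grip_width: 0.0721
```

```bash
python3 -c "
from h import *
remp(.4705,.181,-5,.041)"
```

```text
24.9 [0.4702 0.1807 0.0855] yaw_y -5.04 tz [ 0.003  0.001 -1.   ] F [-0.2  0.1 -0.1] w 0.0721 q [ 8. 27. 94.  0. 59. 13.]
rem m [0.0003 0.0003] units [0.01 0.01] rotz units 0.01 tilt fix [-0.005  0.033] z units -1.48
```

>>> servo_tool:
  commands:
    - {"travel": [0,0,-0.3],"delta_rot": [0,0.03,0],"fingers": 40}
    - {"travel": [-0.02,0,-0.5],"delta_rot": [0,0.01,0],"fingers": 40}
    - {"travel": [-0.02,0,-0.4],"delta_rot": [0,0.01,0],"fingers": 40}
    - {"travel": [0,0,-0.15],"delta_rot": [0,0,0],"fingers": 40}
    - {"travel": [0,0,0],"delta_rot": [0,0,0],"fingers": 40}

```text
time_s: 25.4
position: [0.4706, 0.1809, 0.0447]
tool_rot: [[0.088, 0.996, 0.003], [0.996, -0.088, 0.001], [0.001, 0.003, -1.0]]
ft_force: [-0.0, 0.4, 0.3]
grip_width: 0.0718
```

```bash
python3 -c "
from h import *
remp(.4705,.181,-5,.041)"
```

```text
25.4 [0.4706 0.1809 0.0447] yaw_y -5.05 tz [ 0.003  0.001 -1.   ] F [-0.   0.4  0.3] w 0.0718 q [ 8. 30. 97.  0. 53. 13.]
rem m [-0.0001  0.0001] units [-0.  0.] rotz units 0.01 tilt fix [-0.012  0.026] z units -0.12
```

>>> servo_tool:
  commands:
    - {"travel": [0,0,-0.12],"delta_rot": [-0.01,0.02,0],"fingers": 40}
    - {"travel": [0,0,0],"delta_rot": [0,0,0],"fingers": 255}
    - {"travel": [0,0,0],"delta_rot": [0,0,0],"fingers": 255}
    - {"travel": [0,0,0],"delta_rot": [0,0,0],"fingers": 255}
    - {"travel": [0,0,0],"delta_rot": [0,0,0],"fingers": 255}
    - {"travel": [0,0,0],"delta_rot": [0,0,0],"fingers": 255}
  squeeze: 40

```text
time_s: 26.0
position: [0.4715, 0.1811, 0.0424]
tool_rot: [[0.088, 0.996, 0.004], [0.996, -0.088, 0.0], [0.001, 0.003, -1.0]]
ft_force: [0.1, 0.4, -2.1]
grip_width: 0.0451
```

```bash
python3 -c "
from h import *
rem('pin')"
```

```text
26.0 [0.4715 0.1811 0.0424] yaw_y -5.04 tz [ 0.004  0.    -1.   ] F [ 0.1  0.4 -2.1] w 0.0451 q [ 8. 30. 97.  0. 53. 13.]
rem m [ 0.1593 -0.3358] units [  5.31 -11.19] along -0.3137 lat -0.1994 rotz units -0.34 tilt fix units [-0.005  0.034]
```

>>> servo_tool:
  commands:
    - {"travel": [0,0,0.3],"delta_rot": [0,0.02,0],"fingers": 255}
    - {"travel": [0,0,0.8],"delta_rot": [0,0,0],"fingers": 255}
    - {"travel": [0,0,1],"delta_rot": [0,0,0],"fingers": 255}
    - {"travel": [0,0,1],"delta_rot": [0,0,0],"fingers": 255}
    - {"travel": [0.05,-0.1,1],"delta_rot": [0,0,0],"fingers": 255}
    - {"travel": [0.15,-0.3,0.7],"delta_rot": [0,0,0],"fingers": 255}
    - {"travel": [0.25,-0.6,0],"delta_rot": [0,0,0],"fingers": 255}
    - {"travel": [0.4,-0.85,0],"delta_rot": [0,0,0],"fingers": 255}

```text
time_s: 26.8
position: [0.4944, 0.1261, 0.1969]
tool_rot: [[0.083, 0.997, 0.001], [0.997, -0.083, 0.001], [0.001, 0.001, -1.0]]
ft_force: [-0.4, 1.0, -1.6]
grip_width: 0.0456
```

```bash
python3 -c "
from h import *
rem('pin')
snap('scene','s18')
a=cv2.imread('pics/s18.png');cv2.imwrite('pics/s18c.png',cv2.resize(a[130:250,190:310],(600,600),interpolation=cv2.INTER_CUBIC))"
```

```text
26.8 [0.4944 0.1261 0.1969] yaw_y -4.77 tz [ 0.001  0.001 -1.   ] F [-0.4  1.  -1.6] w 0.0456 q [ 1. 19. 84.  0. 76.  6.]
rem m [ 0.1364 -0.2809] units [ 4.55 -9.36] along -0.262 lat -0.1699 rotz units -0.38 tilt fix units [-0.006  0.011]
```

View pics/s18c.png

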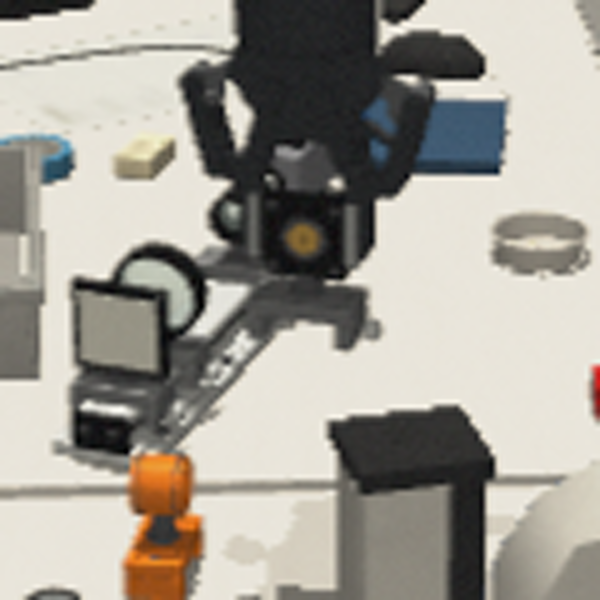

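>>> servo_tool:
  commands:
    - {"travel": [0.45,-1,0],"delta_rot": [0,0,-0.05],"fingers": 255}
    - {"travel": [0.48,-1,0],"delta_rot": [0,0,-0.05],"fingers": 255}
    - {"travel": [0.48,-1,0],"delta_rot": [0,0,-0.05],"fingers": 255}
    - {"travel": [0.48,-1,0],"delta_rot": [0,0,-0.05],"fingers": 255}
    - {"travel": [0.48,-1,0],"delta_rot": [0,0,-0.05],"fingers": 255}
    - {"travel": [0.48,-1,0],"delta_rot": [0,0,-0.05],"fingers": 255}
    - {"travel": [0.48,-1,0],"delta_rot": [0,0,-0.05],"fingers": 255}
    - {"travel": [0.4,-0.8,0],"delta_rot": [0,0,0],"fingers": 255}

```text
time_s: 27.65
position: [0.6093, -0.1189, 0.2019]
tool_rot: [[0.122, 0.992, 0.004], [0.992, -0.122, -0.0], [0.0, 0.004, -1.0]]
ft_force: [0.2, -0.2, -2.2]
grip_width: 0.0456
```

```bash
python3 -c "
from h import *
rem('pin')"
```

```text
27.65 [ 0.6093 -0.1189  0.2019] yaw_y -7.02 tz [ 0.004 -0.    -1.   ] F [ 0.2 -0.2 -2.2] w 0.0456 q [-22.  30.  65.   0.  84. -15.]
rem m [ 0.0215 -0.0359] units [ 0.72 -1.2 ] along -0.033 lat -0.0257 rotz units -0.01 tilt fix units [0.003 0.035]
```

>>> servo_tool:
  commands:
    - {"travel": [0.4,-0.7,0],"delta_rot": [0,0.03,0],"fingers": 255}
    - {"travel": [0.2,-0.35,-0.1],"delta_rot": [0,0,0],"fingers": 255}
    - {"travel": [0.05,-0.1,-0.3],"delta_rot": [0,0,0],"fingers": 255}
    - {"travel": [0,0,-0.4],"delta_rot": [0,0,0],"fingers": 255}
    - {"travel": [0,0,0],"delta_rot": [0,0,0],"fingers": 255}

```text
time_s: 28.15
position: [0.6286, -0.1557, 0.1757]
tool_rot: [[0.125, 0.992, -0.002], [0.992, -0.125, 0.001], [0.001, -0.002, -1.0]]
ft_force: [0.2, -0.1, -1.6]
grip_width: 0.0456
```

```bash
python3 -c "
from h import *
rem('pin')"
```

```text
28.15 [ 0.6286 -0.1557  0.1757] yaw_y -7.19 tz [-0.002  0.001 -1.   ] F [ 0.2 -0.1 -1.6] w 0.0456 q [-24.  34.  62.   0.  84. -17.]
rem m [0.0022 0.0009] units [0.07 0.03] along 0.0012 lat -0.0021 rotz units 0.02 tilt fix units [-0.01 -0.02]
```

>>> servo_tool:
  commands:
    - {"travel": [0.06,0.03,-0.3],"delta_rot": [-0.01,-0.02,0.02],"fingers": 255}
    - {"travel": [0,0,-0.6],"delta_rot": [0,0,0],"fingers": 255}
    - {"travel": [0,0,-0.7],"delta_rot": [0,0,0],"fingers": 255}
    - {"travel": [0,0,-0.4],"delta_rot": [0,0,0],"fingers": 255}
    - {"travel": [0,0,-0.1],"delta_rot": [0,0,0],"fingers": 255}
    - {"travel": [0,0,0],"delta_rot": [0,0,0],"fingers": 255}

```text
time_s: 28.75
position: [0.6298, -0.1498, 0.1102]
tool_rot: [[0.118, 0.993, 0.001], [0.993, -0.118, 0.0], [0.0, 0.001, -1.0]]
ft_force: [0.9, 0.4, -2.1]
grip_width: 0.0452
```

```bash
python3 -c "
from h import *
rem('pin')"
```

```text
28.75 [ 0.6298 -0.1498  0.1102] yaw_y -6.77 tz [ 0.001  0.    -1.   ] F [ 0.9  0.4 -2.1] w 0.0452 q [-24.  37.  68.   0.  75. -17.]
rem m [ 0.001 -0.005] units [ 0.03 -0.17] along -0.0048 lat -0.0016 rotz units -0.05 tilt fix units [-0.004  0.007]
```

>>> servo_tool:
  commands:
    - {"travel": [0.03,-0.14,-0.1],"delta_rot": [0,0,-0.05],"fingers": 255}
    - {"travel": [0,-0.03,-0.25],"delta_rot": [0,0,0],"fingers": 255}
    - {"travel": [0,0,-0.25],"delta_rot": [0,0,0],"fingers": 255}
    - {"travel": [0,0,-0.05],"delta_rot": [0,0,0],"fingers": 255}
    - {"travel": [0,0,0],"delta_rot": [0,0,0],"fingers": 255}

```text
time_s: 29.25
position: [0.6316, -0.1558, 0.0913]
tool_rot: [[0.124, 0.992, 0.004], [0.992, -0.124, -0.001], [-0.001, 0.005, -1.0]]
ft_force: [-0.5, -0.2, -1.5]
grip_width: 0.0456
```

```bash
python3 -c "
from h import *
rem('pin')
snap('scene','s19')
a=cv2.imread('pics/s19.png');cv2.imwrite('pics/s19c.png',cv2.resize(a[120:240,190:310],(600,600),interpolation=cv2.INTER_CUBIC))"
```

```text
29.25 [ 0.6316 -0.1558  0.0913] yaw_y -7.09 tz [ 0.004 -0.001 -1.   ] F [-0.5 -0.2 -1.5] w 0.0456 q [-24.  38.  69.   0.  73. -17.]
rem m [-0.0008  0.001 ] units [-0.03  0.03] along 0.0009 lat 0.001 rotz units 0.01 tilt fix units [0.012 0.042]
```

View pics/s19c.png

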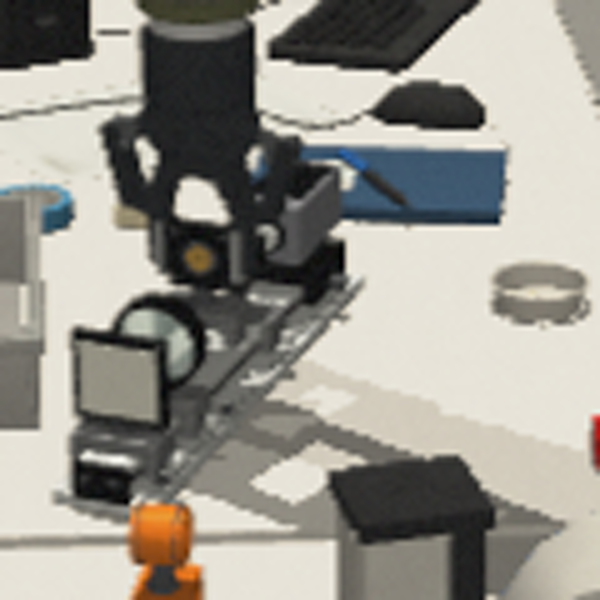

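>>> servo_tool:
  commands:
    - {"travel": [-0.03,0.03,-0.1],"delta_rot": [0.01,0.04,0],"fingers": 255}
    - {"travel": [0,0,-0.15],"delta_rot": [0,0,0],"fingers": 255}
    - {"travel": [0,0,-0.1],"delta_rot": [0,0,0],"fingers": 255}

```text
time_s: 29.6
position: [0.631, -0.1548, 0.081]
tool_rot: [[0.123, 0.992, 0.001], [0.992, -0.123, -0.001], [-0.001, 0.001, -1.0]]
ft_force: [0.2, -0.2, -1.4]
grip_width: 0.0453
```

```bash
python3 -c "
from h import *
rem('pin')"
```

```text
29.6 [ 0.631  -0.1548  0.081 ] yaw_y -7.09 tz [ 0.001 -0.001 -1.   ] F [ 0.2 -0.2 -1.4] w 0.0453 q [-24.  39.  69.  -0.  71. -17.]
rem m [-0.0002  0.0001] units [-0.01  0.  ] along 0.0 lat 0.0002 rotz units 0.0 tilt fix units [0.008 0.013]
```

>>> servo_tool:
  commands:
    - {"travel": [-0.01,0,-0.12],"delta_rot": [0,0.01,0],"fingers": 255}
    - {"travel": [0,0,-0.12],"delta_rot": [0,0,0],"fingers": 255}

```text
time_s: 29.8
position: [0.6307, -0.1548, 0.0731]
tool_rot: [[0.123, 0.992, 0.0], [0.992, -0.123, -0.001], [-0.001, 0.0, -1.0]]
ft_force: [0.3, 1.1, -1.6]
grip_width: 0.0454
```

```bash
python3 -c "
from h import *
rem('pin')"
```

```text
29.8 [ 0.6307 -0.1548  0.0731] yaw_y -7.09 tz [ 0.    -0.001 -1.   ] F [ 0.3  1.1 -1.6] w 0.0454 q [-24.  40.  70.  -0.  71. -17.]
rem m [0.0001 0.    ] units [0. 0.] along 0.0 lat -0.0001 rotz units 0.0 tilt fix units [0.007 0.002]
```

>>> servo_tool:
  commands:
    - {"travel": [0,0,-0.12],"delta_rot": [0,0,0],"fingers": 255}
    - {"travel": [0,0,-0.1],"delta_rot": [0,0,0],"fingers": 255}
    - {"travel": [0,0,-0.07],"delta_rot": [0,0,0],"fingers": 255}

```text
time_s: 30.1
position: [0.6306, -0.1547, 0.0632]
tool_rot: [[0.123, 0.992, -0.0], [0.992, -0.123, -0.001], [-0.001, -0.0, -1.0]]
ft_force: [-0.2, -0.5, -1.0]
grip_width: 0.0453
```

>>> servo_tool:
  commands:
    - {"travel": [0,0,-0.05],"delta_rot": [0,0,0],"fingers": 255}

```text
time_s: 30.2
position: [0.6305, -0.1547, 0.0615]
tool_rot: [[0.123, 0.992, -0.001], [0.992, -0.123, -0.0], [-0.001, -0.0, -1.0]]
ft_force: [0.2, -0.1, -2.1]
grip_width: 0.0457
```

>>> servo_tool:
  commands:
    - {"travel": [0,0,-0.05],"delta_rot": [0,0,0],"fingers": 255}

```text
time_s: 30.3
position: [0.6306, -0.1548, 0.0611]
tool_rot: [[0.123, 0.992, -0.0], [0.992, -0.123, -0.001], [-0.001, 0.0, -1.0]]
ft_force: [-7.1, 2.2, 18.5]
grip_width: 0.0454
```

>>> servo_tool:
  commands:
    - {"travel": [0,0,-0.04],"delta_rot": [0,0,0],"fingers": 255}

```text
time_s: 30.4
position: [0.6306, -0.1548, 0.0612]
tool_rot: [[0.123, 0.992, 0.001], [0.992, -0.123, -0.001], [-0.001, 0.001, -1.0]]
ft_force: [-3.9, 1.3, 6.8]
grip_width: 0.0451
```

Seated. Release, rise, then swing clear for a check.

>>> servo_tool:
  commands:
    - {"travel": [0,0,0.01],"delta_rot": [0,0,0],"fingers": 40}
    - {"travel": [0,0,0],"delta_rot": [0,0,0],"fingers": 40}
    - {"travel": [0,0,0],"delta_rot": [0,0,0],"fingers": 40}
    - {"travel": [0,0,0.4],"delta_rot": [0,0,0],"fingers": 40}
    - {"travel": [0,0,1],"delta_rot": [0,0,0],"fingers": 40}
    - {"travel": [0,0,1],"delta_rot": [0,0,0],"fingers": 40}
    - {"travel": [0,0,1],"delta_rot": [0,0,0],"fingers": 0}
    - {"travel": [0,0,0.8],"delta_rot": [0,0,0],"fingers": 0}

```text
time_s: 31.2
position: [0.6294, -0.1543, 0.1922]
tool_rot: [[0.123, 0.992, -0.003], [0.992, -0.123, 0.0], [0.0, -0.003, -1.0]]
ft_force: [0.4, 0.2, -0.4]
grip_width: 0.0859
```

>>> servo_tool:
  commands:
    - {"travel": [-0.7,-0.6,0.2],"delta_rot": [0,0,0],"fingers": 0}
    - {"travel": [-0.9,-0.9,0.2],"delta_rot": [0,0,0],"fingers": 0}
    - {"travel": [-0.9,-0.9,0.2],"delta_rot": [0,0,0],"fingers": 0}
    - {"travel": [-0.9,-0.9,0],"delta_rot": [0,0,0],"fingers": 0}
    - {"travel": [-0.9,-0.9,0],"delta_rot": [0,0,0],"fingers": 0}
    - {"travel": [-0.8,-0.9,0],"delta_rot": [0,0,0],"fingers": 0}
    - {"travel": [-0.8,-0.9,0],"delta_rot": [0,0,0],"fingers": 0}
    - {"travel": [-0.6,-0.8,0],"delta_rot": [0,0,0],"fingers": 0}

```text
time_s: 32.0
position: [0.43, -0.3621, 0.2239]
tool_rot: [[0.116, 0.993, 0.013], [0.993, -0.116, -0.01], [-0.008, 0.014, -1.0]]
ft_force: [0.5, -0.0, 0.4]
grip_width: 0.0855
```

>>> servo_tool:
  commands:
    - {"travel": [-0.5,-0.7,0],"delta_rot": [0,0,0],"fingers": 0}
    - {"travel": [-0.3,-0.4,0],"delta_rot": [0,0,0],"fingers": 0}
    - {"travel": [0,0,0],"delta_rot": [0,0,0],"fingers": 0}
    - {"travel": [0,0,0],"delta_rot": [0,0,0],"fingers": 0}

```text
time_s: 32.4
position: [0.4031, -0.3985, 0.2266]
tool_rot: [[0.121, 0.993, 0.014], [0.993, -0.121, -0.013], [-0.011, 0.016, -1.0]]
ft_force: [0.8, 0.2, -0.1]
grip_width: 0.0855
```

```bash
python3 -c "
from h import *
st()
snap('scene','s20');snap('top','t20')
a=cv2.imread('pics/s20.png');cv2.imwrite('pics/s20c.png',cv2.resize(a[130:250,180:300],(600,600),interpolation=cv2.INTER_CUBIC))
a=cv2.imread('pics/t20.png');cv2.imwrite('pics/t20c.png',cv2.resize(a[110:200,220:380],(800,450),interpolation=cv2.INTER_CUBIC))"
```

```text
32.4 [ 0.4031 -0.3985  0.2266] yaw_y -6.93 tz [ 0.014 -0.013 -1.   ] F [ 0.8  0.2 -0.1] w 0.0855 q [-57.  23.  73.   0.  83. -50.]
```

View pics/s20c.png

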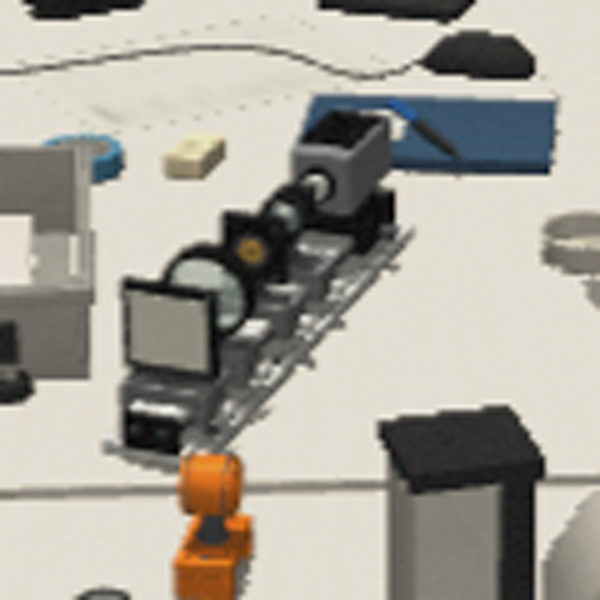

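View pics/t20c.png

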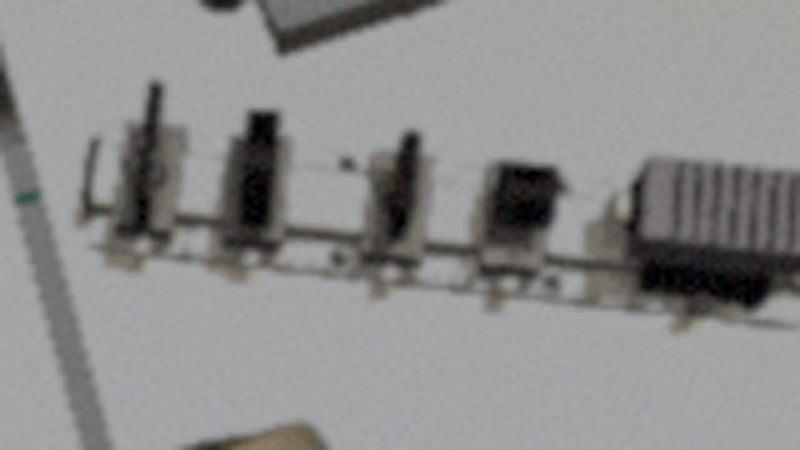

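View pics/t20.png

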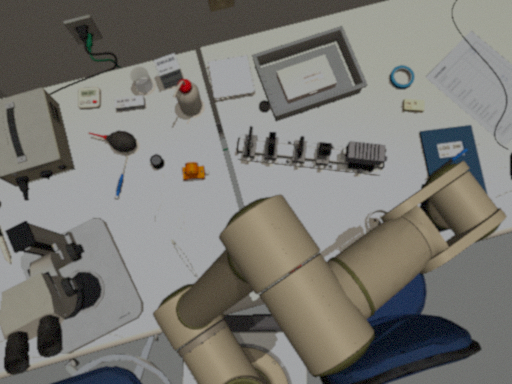

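```bash
python3 - <<'E'
from h import *
port=-.141
for n,(a,b,v) in dict(screen=(119,172,233),large=(224,282,243),pin=(367,421,260),small=(480,545,266)).items():
    P=[ray("top",(220+x/5-.4,110+v/5-.4),.040)[:2] for x in (a,b)]
    s=[(p-M)@D for p in P];print(n,"from port",round(np.mean(s)-port,4),"width",round(s[0]-s[1],4))
# tops (z known) of the dark elements: plate/ring top centre
for n,px,z in [("screen",(154,85),.108),("large",(264,112),.085),("pin",(412,133),.098),("small",(528,195),.085)]:
    p=ray("top",(220+px[0]/5-.4,110+px[1]/5-.4),z)[:2];print(n,"top",((p-M)@D-port).round(4))
E
```

```text
screen from port 0.2478 width 0.0288
large from port 0.1888 width 0.0315
pin from port 0.1113 width 0.0293
small from port 0.0467 width 0.0352
screen top 0.2501
large top 0.191
pin top 0.1122
small top 0.047
```

```bash
python3 -c "
from rig import *
print(close_job())"
```

```text
the job is handed in; nothing more can be done
None
```

The beam expander is set up on the rail: small lens, pinhole, large lens and screen, in that order out from the laser. I handed the job in at about 32 s with the gripper open and the arm clear.

- **Seating:** each carrier went down until it stopped at the expected height, with 12–25 N of upward contact force on the wrist. The last pictures show all four upright and square on the rail.
- **Positions:** I released the carriers at 50, 110, 190 and 250 mm from the nozzle.

| Gap | Asked (mm) | Measured in the last top picture (mm) |
|---|---|---|
| Nozzle to small lens | 50 | about 47 |
| Small lens to pinhole | 60 | about 65 |
| Pinhole to large lens | 80 | about 78 |
| Large lens to screen | 60 | about 59 |

- **Disagreement:** the picture and the arm differ by up to 5 mm on the small lens gaps. That is within the centimetre allowed, but the picture is coarse and shadows blur the saddle edges. The nozzle position itself comes from the rail's free end and its bolts, good to about 2 mm.
- **Other parts:** I never touched the loupe, parts dish, screwdriver, or the orange and red look-alikes. In the last top picture the loupe, screwdriver and orange part are where they were. The arm partly hid the dish and covered the red part.

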